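Fetch the jar at the back of the bottle stand and set it on the balance

ROBOT

A 6-joint arm with a two-finger parallel gripper is mounted at the origin on the work surface. World frame = base frame: x ahead of the robot, y to its left, z up, the work surface at z = 0. Lengths are in m, angles in rad, forces in N, time in s.
With the tool pointing down it reaches from about 0.15 to 0.775 m from the base axis. Payload 6.1 kg.
Tool frame: the origin (TCP) lies on the centre line of the jaws, within the pads' length; the fingertips stand 22 mm ahead of it and the grasp point (between the pads) lies 3 mm ahead of it; z points along the fingers, x is the direction in which the jaws open and shut, and the axes are right-handed (so a half turn about z gives the same grasp; the last joint's range is limited). The gripper opens to 85 mm and grips with 20 to 120 N. Pads are 22 mm wide; open, the fingers measure 114 mm over their backs; the gripper's body (76 mm by 85 mm) begins 54 mm behind the grasp point. The pads swing forward as they close: fully open they stand 13 mm farther back than shut.
Start: joints at [1.162, 0.126, -0.04, 1.405, 0, 1.571], TCP at [0.209, 0.482, 0.253] pointing down, gripper open.
Joint ranges: [-2.72, 2.72], [-0.95, 1.95], [-1.27, 1.35], [-1.78, 2.02], [-1.46, 1.47], [-3.14, 3.14]. Speed limits (rad/s): [2.39, 2.39, 3.01, 3.14, 3.14, 3.14].

INTERFACE

Orientations are given as a unit quaternion [x, y, z, w].
In Python, from plant import state, cams, order gives the robot as it stands.
- The arm moves only by the tool jog_arm, never from a script. Its argument "plan" is a list that holds one entry, the list of rows, each a list of 6 numbers: the shift along the world's x, y, z in m, then the turn, a rotation vector about the world's x, y, z in degrees. In form: [[[x, y, z, rx, ry, rz], ...]]. A call has 1 to 5 rows; each row shifts and turns the pose as measured when the row begins; what a row does not reach is not made up. A row lasts 1/10 s, in which the tool goes at most 50 mm and 8.59 degrees, less where a joint would pass 70% of its speed; a pose out of reach is approached as far as the arm can. A call is refused whole if a number of a shift passes 0.05 or a number of a turn 8.59, either way. A call with a gripper value outside its range is refused whole. "gripper" is the closure, from 0 (fully open) to 1 (shut), set as the call begins (left out, the last holds). The fingers move at their own pace and stop on an object; "squeeze" is the grip in N (left out, the last holds). Time passes only in rows, so rows that do not move let the fingers close. It gives the time, the measured TCP pose, the force and the opening at its end, in the units of the state.
- state(): the state, without advancing time (a new reading comes with each control period).
- cams.read_camera(name): name is "scene" or "top"; returns a dict with "image" (420x560x3 uint8, blue, green, red), "fov_y" (degrees; the focal length in pixels is half the picture's height over the tangent of half this angle, whatever the lens; pixels are square), "cx", "cy" (the principal point, pixels), "eye" and "attitude" of the camera in the world. Camera axes: x right, y up, looking along -z (the intrinsics and any distortion apply to the point x, -y, -z); pixel columns grow to the right and rows downward; lengths in m; the calibration is good to about 2 mm. A picture is of the moment at which its call begins. There is no depth.
- order.finish_job(): hands the job in, once; it reports no verdict.
Trained networks look in the newest picture that a camera, given by its name, has taken for a name from the list of things; names that differ only in an ending like _2 or _b are one class to them, and where a whole thing is asked for, a point or a joint stands for the part that bears it (a point fixed in the world has none). Each returns a list of dicts, best first, with "conf" (0 to 1); they miss things now and then, are a little off and sometimes report something else, mostly with a low value. They report only what shows in the picture. A call takes as long as a camera call. They do not tell look-alikes from the thing itself.
- cams.search_frame(camera, query): "pixel" ([column, row] in pixels, amid what is visible of it).
- cams.silhouettes(camera, query): "mask" (420x560 bool, what is visible of it) and "pixel" ([column, row] in pixels, amid what is visible of it).
- cams.spot_point(camera, query): "pixel" ([column, row] in pixels: a listed point, or the origin of a listed thing).
The state is a dict: "time_s": time; "joint_pos": joint angles; "joint_vel": joint speeds; "tau": joint torques, N m; "ee_pos": TCP position; "eef_rot": TCP orientation; "wrist_force": force on the tool from outside, world axes, zero at the start; "ft_torque": the same for the moment, N m; "finger_gap": opening from 0.0 (shut) to 1.0 (fully open).
Only numpy, scipy, OpenCV 4.12 (cv2) and the standard library are available. Lean on these libraries where they do the work, as an engineer would, in place of code of your own. Each camera call takes 0.05 s, during which the arm holds its last target.

TASK

The small squat jar at the back of the wooden bottle stand has to go on the balance, but three tall containers stand close around it. First move all three tall containers onto the cream tray, standing upright; then set the small jar in the middle of the balance's round pan; then put each tall container back on the very place in the stand that it came from. They are full: keep them all upright, set them down rather than dropping them, and leave the tape, the Petri dish and the slide box alone.

Things in the scene. Friction and masses are not known exactly. Their poses are not given: they have to be found in the camera images.
- round_bottle: Tall round white plastic bottle, full; body 54 mm in diameter up to 96 mm, shoulder tapering to a 32 mm neck, black ribbed screw cap 38 mm in diameter from 110 to 134 mm (its top). About 0.2 kg. It can be lifted by its cap. Origin: centre of its underside, z up its axis.
- square_bottle: Tall square white plastic bottle, full; body 54 x 54 mm with rounded edges up to 90 mm, short shoulder to a 32 mm neck, black ribbed round screw cap 38 mm in diameter from 100 to 124 mm (its top). About 0.22 kg. It can be lifted by its cap. Origin: centre of its underside, z up its axis, x and y square to its faces.
- wide_jar: Tall straight round white plastic jar, full; body 51 mm in diameter, with a black ribbed lid wider than the body, 57 mm in diameter, from 88 to 112 mm (its top). About 0.2 kg. It can be lifted by its lid. Origin: centre of its underside, z up its axis.
- small_jar: The wanted one: small squat white plastic jar, 50 mm tall; body 49 mm in diameter, black ribbed lid 52 mm in diameter from 32 to 50 mm. About 0.09 kg. It starts in the middle of the stand's back row (farther from the robot), a tall container close on its left, its right and in front. Origin: centre of its underside, z up its axis.
- stand: Wooden bottle stand, fixed: board 148 mm (x) by 210 mm (y), 18 mm thick (containers stand 18 mm above its origin), edge rail 10 mm higher. Six flush cork discs, 56 mm across, mark the places: x = -31 (front row) and +31 mm (back), y = -62, 0, +62 mm. Small jar at (+31, 0), tall ones shuffled at (+31, 62), (+31, -62), (-31, 0); other two empty. Origin: centre of underside.
- tray: Cream moulded lab tray, fixed, empty: 300 mm (its x) by 170 mm (its y), rim 18 mm high and 5 mm thick, floor 5 mm thick. It lies to the left or to the right of the stand. Room for three containers side by side along its x, for instance at x = -90, 0 and +90 mm. Origin: centre of its underside.
- pan: Round flat steel pan, 100 mm in diameter, 4 mm thick, rigid on top of a grey portable balance (40 mm high) that reaches 138 mm from the pan's centre along the pan's -x (display side), 68 mm along +x, 75 mm either way in y. It lies on the other side of the stand from the tray. Origin: centre of the pan's underside, 46 mm above the bench; its top face is 4 mm above that.
- tape: Bystander: roll of masking tape lying flat, 108 mm across, 24 mm high, loose. Origin: centre of its underside.
- petri: Bystander: covered Petri dish of pale translucent plastic, 91 mm across, 16 mm high, loose. Origin: centre of its underside.
- slide_box: Bystander: grey slide box, 88 x 103 mm, 35 mm high, loose. Origin: centre of its underside.
Not all that is in view belongs to the job. What is shaped like the small_jar but purple or red is not meant. Leave any blue or yellow look-alike of the round_bottle alone.

How it is judged:
By the outcome, as a careful person would: the job done as asked, in the order asked, and still so for the second after the job is handed in, with the robot touching nothing.
It also fails if it takes over 131 s, if anything falls off the work surface, if the arm or the gripper's body presses on something with over 40 N, if the wrist force passes 120 N, or if a joint passes its speed limit or range.

## Working session

There is one attempt and no reset: what is moved stays moved. The work goes in short steps, Python scripts to look and compute and a tool call to move; the robot and the scene stay as the last step left them, time stands still between calls to the robot, and variables do not carry over. Pictures are saved under pics/ and viewed, and the job is handed in when it is done.

Besides the shell and the picture viewer there is one more tool, called after "Call:" in YAML: its name, and indented under it one key for each argument. jog_arm: Moves the arm, as the interface text tells. Its arguments: {"type":"object","properties":{"plan":{"type":"array","items":{"type":"array","items":{"type":"array","items":{"type":"number"}}}},"gripper":{"type":"number"},"squeeze":{"type":"number"}},"required":["plan"]}

```bash
ls; mkdir -p pics; python3 - <<'E'
from plant import state, cams, order
import cv2
s=state(); print(s)
for n in ("scene","top"):
    c=cams.read_camera(n); cv2.imwrite(f"pics/{n}0.png",c["image"]); print(n,{k:v for k,v in c.items() if k!="image"})
E
```

```text
pics
{'time_s': 0.0, 'joint_pos': array([ 1.16197571e+00,  1.26414601e-01, -4.05737460e-02,  1.40536475e+00,
        1.69253186e-06,  1.57078699e+00]), 'joint_vel': array([-9.52848720e-05, -3.77363364e-04,  8.05432631e-04,  1.97231029e-03,
       -2.03950751e-04, -5.27872106e-04]), 'tau': array([ 1.04307841e-03, -4.35915649e+01,  3.52923703e+01,  1.73771137e-02,
        6.88030795e-06, -1.03408243e-05]), 'ee_pos': array([0.20856622, 0.48142292, 0.25252595]), 'eef_rot': array([ 8.35918057e-01,  5.48853711e-01, -6.51134272e-04,  4.26505832e-04]), 'wrist_force': array([0.28285132, 0.97917677, 0.10946794]), 'ft_torque': array([ 0.01153876, -0.04327001,  0.01571457]), 'finger_gap': 1.0005114934044237}
scene {'fov_y': 42.98427305390661, 'cx': 284.66047493326477, 'cy': 202.42316988646604, 'eye': array([0.97257442, 0.43234378, 0.82352441]), 'attitude': array([0.11410649, 0.29458807, 0.87863061, 0.35805841])}
top {'fov_y': 50.91803755204069, 'cx': 282.1373775115331, 'cy': 200.7056903209767, 'eye': array([ 0.40693884, -0.01679614,  1.06334426]), 'attitude': array([ 0.0630817 , -0.0436951 , -0.70375964,  0.70628168])}
```

View pics/scene0.png

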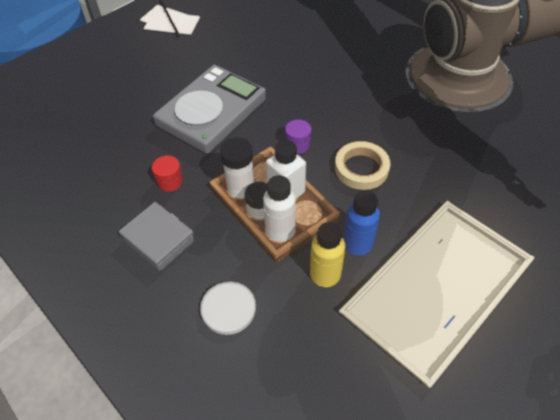

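View pics/top0.png

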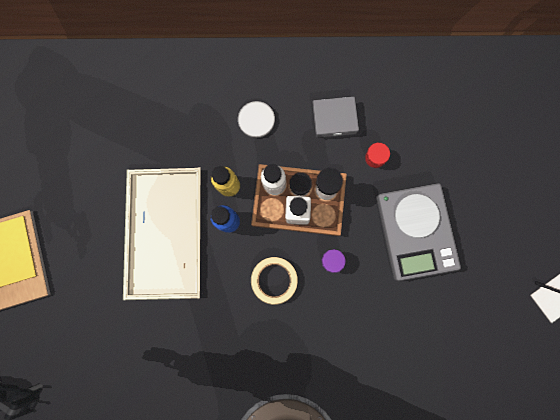

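The scene picture shows the stand at about (275,200), the tray at (440,290) and the balance at (210,105). In the top picture the round bottle is at (273,175), the small jar at (300,184), the wide jar at (329,184) and the square bottle at (298,209).

Look-alikes in the top picture are the red jar (378,155), the purple jar (334,261), the yellow bottle (225,181) and the blue bottle (225,219).

```bash
cat > h.py <<'E'
import numpy as np, cv2
from scipy.spatial.transform import Rotation as R
from plant import state, cams, order
def ray(c,px):
    f=210/np.tan(np.radians(c["fov_y"]/2))
    d=np.array([(px[0]-c["cx"])/f,-(px[1]-c["cy"])/f,-1.0])
    return R.from_quat(c["attitude"]).apply(d)
def at(c,px,z):
    d=ray(c,px); return c["eye"]+d*(z-c["eye"][2])/d[2]
def proj(c,P):
    f=210/np.tan(np.radians(c["fov_y"]/2))
    p=R.from_quat(c["attitude"]).inv().apply(np.atleast_2d(P)-c["eye"])
    return np.c_[c["cx"]+f*p[:,0]/-p[:,2], c["cy"]-f*p[:,1]/-p[:,2]]
E
python3 - <<'E'
from h import *
np.set_printoptions(precision=4,suppress=True)
Z=dict(round_bottle=.018,square_bottle=.018,wide_jar=.018,small_jar=.018,stand=0,tray=0,pan=.046,tape=0,petri=0,slide_box=0)
for n in ("top","scene"):
    c=cams.read_camera(n)
    for q in Z:
        for d in cams.spot_point(n,q)[:4]:
            print(n,q,round(d["conf"],2),np.round(d["pixel"],1),at(c,d["pixel"],Z[q])[:2])
for n in ("top","scene"):
    c=cams.read_camera(n)
    for q,z in (("stand",.028),("tray",.018),("pan",.05)):
        for d in cams.silhouettes(n,q)[:1]:
            m=d["mask"].astype(np.uint8); 
            cs,_=cv2.findContours(m,cv2.RETR_EXTERNAL,cv2.CHAIN_APPROX_NONE)
            k=max(cs,key=cv2.contourArea)[:,0]
            W=np.array([at(c,p,z)[:2] for p in k]).astype(np.float32)
            print(n,q,d["conf"],cv2.minAreaRect(W*1000),cv2.fitEllipse(W*1000) if q=="pan" else "")
E
python3 - <<'E'
import cv2
for n,(x0,y0,x1,y1) in dict(top=(240,150,360,250),scene=(200,130,350,260)).items():
    i=cv2.imread(f"pics/{n}0.png")[y0:y1,x0:x1]
    cv2.imwrite(f"pics/{n}_crop.png",cv2.resize(i,None,fx=4.5,fy=4.5,interpolation=cv2.INTER_CUBIC))
E
```

```text
top round_bottle 0.91 [227.1 224.5] [0.5085 0.1435]
top round_bottle 0.79 [273.  185.3] [0.6037 0.0347]
top round_bottle 0.67 [228.9 183.2] [0.6088 0.1416]
top square_bottle 0.56 [296.8 210.2] [ 0.5433 -0.0228]
top wide_jar 0.85 [327.6 188.9] [ 0.595  -0.0966]
top wide_jar 0.39 [256.9 120.6] [0.7662 0.0759]
top small_jar 0.86 [299.3 185.7] [ 0.6028 -0.0287]
top small_jar 0.78 [374.2 159.9] [ 0.6663 -0.2098]
top small_jar 0.69 [334.7 260.1] [ 0.4256 -0.1116]
top stand 0.64 [298.2 200.7] [ 0.569  -0.0263]
top tray 0.44 [334.9 118. ] [ 0.7785 -0.118 ]
top pan 0.95 [417.4 213.2] [ 0.5332 -0.3004]
top tape 0.88 [275.2 282.9] [0.3716 0.0283]
top tape 0.61 [299.3 200.5] [ 0.5695 -0.0289]
top petri 0.6 [258.6 120. ] [0.774  0.0732]
top slide_box 0.8 [334.8 119.7] [ 0.774  -0.1177]
top slide_box 0.63 [298.9 203.1] [ 0.5631 -0.028 ]
scene round_bottle 0.92 [322.8 275.5] [0.6207 0.1514]
scene round_bottle 0.91 [280.  230.7] [0.6091 0.0337]
scene round_bottle 0.78 [357.4 241. ] [0.5259 0.1467]
scene square_bottle 0.98 [288.3 190.3] [ 0.5332 -0.0224]
scene small_jar 0.85 [168.3 186.2] [ 0.6916 -0
[... 588 characters left out ...]
38), 1.2962373495101929) 
top pan 0.6 ((528.9022827148438, -299.15130615234375), (97.03014373779297, 98.1030044555664), 0.06251915544271469) ((528.2490844726562, -298.5829162597656), (97.0035171508789, 97.89005279541016), 95.45894622802734)
scene stand 0.61 ((574.8909301757812, -20.816421508789062), (224.87290954589844, 159.7215576171875), 83.70329284667969) 
scene tray 0.97 ((492.2157897949219, 299.1632080078125), (314.2494812011719, 180.0678253173828), 1.8388608694076538) 
scene pan 0.75 ((781.4724731445312, -95.53910827636719), (92.46057891845703, 116.80294799804688), 5.154993534088135) ((782.0787353515625, -95.38765716552734), (102.79972076416016, 133.75411987304688), 178.43392944335938)
```

View pics/top_crop.png

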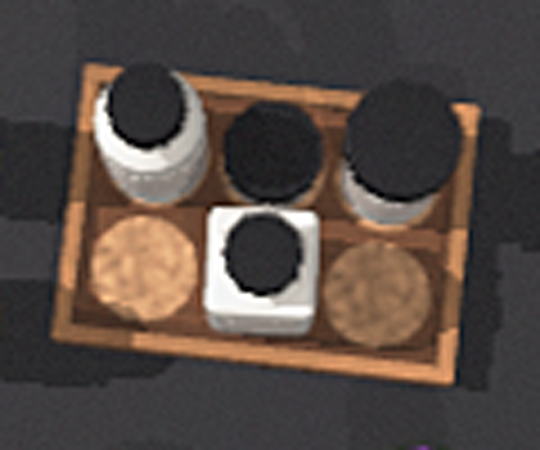

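View pics/scene_crop.png

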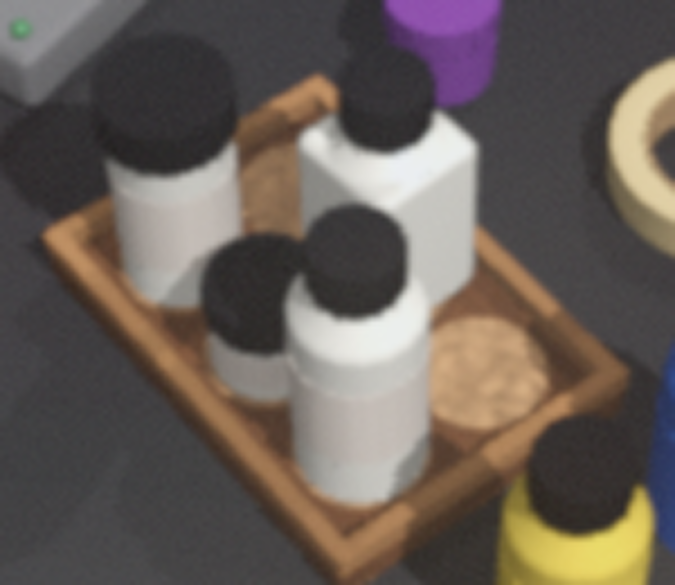

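```bash
python3 - <<'E'
from h import *
np.set_printoptions(precision=4,suppress=True)
ct=cams.read_camera("top"); cs=cams.read_camera("scene")
def cr(n,p): o={"top":(240,150),"scene":(200,130)}[n]; return np.array(p)/4.5+o-0.5+0.5/4.5
T=[(85,65),(480,105),(452,383),(53,340)]
W=np.array([at(ct,cr("top",p),.028)[:2] for p in T]); print(W, W.mean(0)); 
print([np.linalg.norm(W[i]-W[i-1]) for i in range(4)],[np.degrees(np.arctan2(*(W[i]-W[i-1])[::-1])) for i in range(4)])
S=[(45,232),(320,77),(625,375),(345,560)]
W2=np.array([at(cs,cr("scene",p),.028)[:2] for p in S]); print(W2,W2.mean(0))
print([np.linalg.norm(W2[i]-W2[i-1]) for i in range(4)])
z0=.018
for q,tp,sp,h in (("round",(147,106),(357,250),None),("square",(263,254),(387,88),None),("wide",(402,140),(166,85),None),("small",(272,152),(262,280),None)):
    H=dict(round=.134,square=.124,wide=.112,small=.050)[q]+z0
    print(q,"top",at(ct,cr("top",tp),H)[:2])
# cap top centre in scene by eye
for q,sp in (("round",(357,244)),("square",(389,80)),("wide",(166,85)),("small",(258,275))):
    H=dict(round=.134,square=.124,wide=.112,small=.050)[q]+z0
    print(q,"scene",at(cs,cr("scene",sp),H)[:2])
# discs in top
for p in ((144,269),(377,294)): print("disc",at(ct,cr("top",p),.018)[:2])
# tray
for n,c in (("top",ct),("scene",cs)):
    for d in cams.silhouettes(n,"tray")[:1]:
        k,_=cv2.findContours(d["mask"].astype(np.uint8),0,1); k=max(k,key=cv2.contourArea)
        cv2.drawContours(c["image"],[k],-1,(0,0,255),1)
    for d in cams.silhouettes(n,"stand")[:1]:
        k,_=cv2.findContours(d["mask"].astype(np.uint8),0,1); cv2.drawContours(c["image"],k,-1,(0,255,0),1)
    cv2.imwrite(f"pics/{n}_m.png",c["image"])
E
python3 - <<'E'
import cv2
i=cv2.imread("pics/top0.png")
cv2.imwrite("pics/tray_crop.png",cv2.resize(i[155:310,110:215],None,fx=3.8,fy=3.8,interpolation=cv2.INTER_CUBIC))
cv2.imwrite("pics/bal_crop.png",cv2.resize(i[170:290,365:475],None,fx=4.5,fy=4.5,interpolation=cv2.INTER_CUBIC))
E
```

```text
[[ 0.6539  0.0696]
 [ 0.6319 -0.1408]
 [ 0.4843 -0.1239]
 [ 0.5061  0.0844]] [ 0.5691 -0.0277]
[np.float64(0.14846875162043702), np.float64(0.21150049843892396), np.float64(0.14855988432454767), np.float64(0.20938910062994356)] [np.float64(-5.715398454881063), np.float64(-95.950621332558), np.float64(173.47012751642336), np.float64(84.02617680658129)]
[[ 0.6309 -0.139 ]
 [ 0.4857 -0.1217]
 [ 0.5101  0.0857]
 [ 0.6521  0.0693]] [ 0.5697 -0.0265]
[np.float64(0.2093801946185332), np.float64(0.1462415959154055), np.float64(0.20884809434190668), np.float64(0.14293486855049203)]
round top [0.6045 0.0298]
square top [ 0.5359 -0.0247]
wide top [ 0.5927 -0.0911]
small top [ 0.5988 -0.0299]
round scene [0.6078 0.0332]
square scene [ 0.5376 -0.0225]
wide scene [ 0.5938 -0.09  ]
small scene [ 0.6014 -0.0331]
disc [0.5451 0.0375]
disc [ 0.532 -0.086]
```

View pics/tray_crop.png

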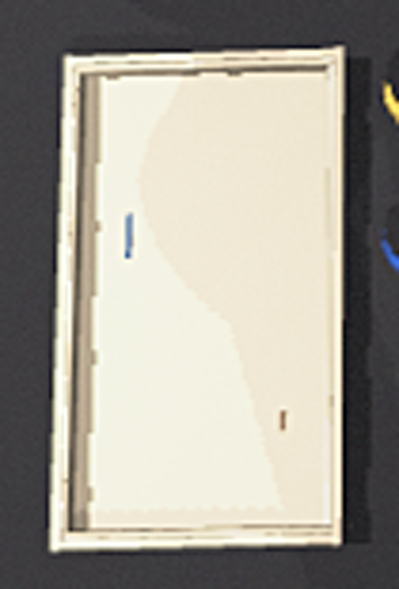

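View pics/bal_crop.png

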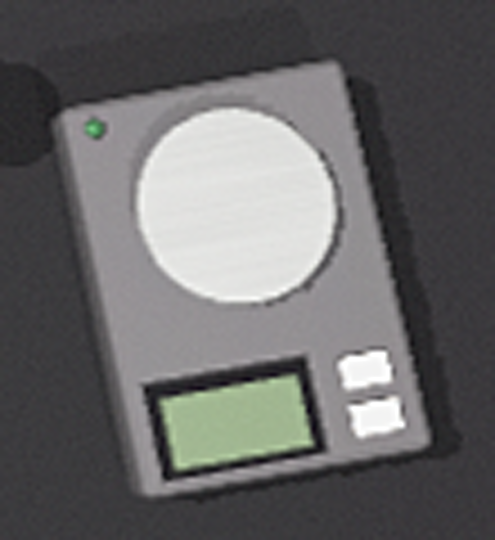

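The crops confirm the choice: the small jar with a white body is at top-picture pixel (300,184), between the wide jar on the right, the round bottle on the left and the square bottle in front. Next I measure the tray and the pan.

```bash
python3 - <<'E'
from h import *
np.set_printoptions(precision=4,suppress=True)
ct=cams.read_camera("top"); cs=cams.read_camera("scene")
W=np.array([at(ct,np.array(p)/3.8+(110,155)-.4,.018)[:2] for p in [(65,57),(343,48),(340,545),(52,548)]])
print("tray",W,W.mean(0),[np.linalg.norm(W[i]-W[i-1]) for i in range(4)],[np.degrees(np.arctan2(*(W[i]-W[i-1])[::-1])) for i in range(4)])
print("pan top",at(ct,np.array([237,205])/4.5+(365,170)-.4,.05))
k=cs["image"][60:160,140:280].copy(); cv2.imwrite("pics/pan_s.png",cv2.resize(k,None,fx=5,fy=5,interpolation=cv2.INTER_CUBIC))
# white bright ellipse both
for c in (ct,cs):
    x0,y0,x1,y1=(385,185,450,245) if c is ct else (168,85,228,130)
    g=c["image"][y0:y1,x0:x1].min(2); m=(g>(165 if c is ct else 150)).astype(np.uint8)
    q=max(cv2.findContours(m,0,1)[0],key=cv2.contourArea)
    e=cv2.fitEllipse(q); p=np.array(e[0])+(x0,y0); print(e,p,at(c,p,.05))
E
```

```text
tray [[0.6426 0.3935]
 [0.6484 0.2136]
 [0.3363 0.2049]
 [0.3332 0.3833]] [0.4901 0.2988] [np.float64(0.30958556802577897), np.float64(0.17999215059822482), np.float64(0.31222745406524843), np.float64(0.17840755409602324)] [np.float64(1.8961179580517173), np.float64(-88.14653801099179), np.float64(-178.3986093521725), np.float64(91.00592936219593)]
pan top [ 0.5282 -0.2988  0.05  ]
((31.87699317932129, 30.31373405456543), (41.86178207397461, 43.944000244140625), 120.40103149414062) [416.877  215.3137] [ 0.5278 -0.2979  0.05  ]
((30.404544830322266, 21.411540985107422), (33.19049072265625, 48.60200500488281), 83.07725524902344) [198.4045 106.4115] [ 0.5285 -0.2968  0.05  ]
```

View pics/pan_s.png

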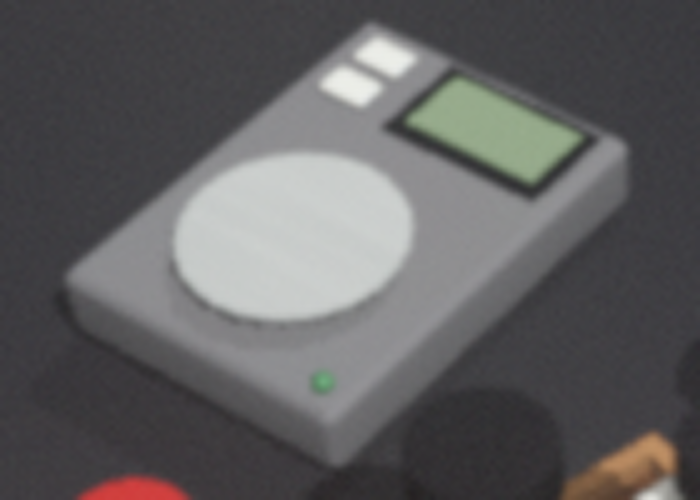

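Call:
jog_arm:
  plan:
    - [[0.02,-0.05,0.03,0,0,-8.5],[0.035,-0.05,0.03,0,0,-8.5],[0.035,-0.05,0.02,0,0,-8.5],[0.035,-0.05,0,0,0,-8.5],[0.035,-0.05,0,0,0,-8.5]]
  gripper: 0
  squeeze: 60

```text
time_s: 2.5
ee_pos: [0.3357, 0.2811, 0.317]
eef_rot: [0.979, 0.204, -0.001, -0.001]
wrist_force: [1.1, 0.9, -0.8]
finger_gap: 1.003
```

The pan is clear at about (198,106) in the scene picture. Its centre is at (0.528, -0.297). The tray centre is at (0.490, 0.299).

Call:
jog_arm:
  plan:
    - [[0.027,-0.041,0,0,0,-5],[0.027,-0.041,0,0,0,-5],[0.027,-0.041,0,0,0,-5],[0.027,-0.041,0,0,0,-5],[0.027,-0.041,0,0,0,-5]]

```text
time_s: 3.0
ee_pos: [0.4718, 0.0708, 0.3188]
eef_rot: [1.0, -0.022, 0.002, -0.001]
wrist_force: [0.7, 0.5, 0.1]
finger_gap: 0.999
```

Call:
jog_arm:
  plan:
    - [[0.025,-0.038,0,0,0,-3],[0.025,-0.038,0,0,0,-3],[0.01,-0.015,0,0,0,0],[0,0,0,0,0,0]]

```text
time_s: 3.4
ee_pos: [0.536, -0.03, 0.3177]
eef_rot: [0.997, -0.082, 0.002, -0.001]
wrist_force: [0.4, 0.5, 0.4]
finger_gap: 0.997
```

Call:
jog_arm:
  plan:
    - [[0.0015,0.0063,-0.045,0,0,3.4],[0,0,-0.045,0,0,0],[0,0,-0.045,0,0,0],[0,0,-0.02,0,0,0],[0,0,0,0,0,0]]

```text
time_s: 3.9
ee_pos: [0.5357, -0.0211, 0.1594]
eef_rot: [0.999, -0.051, 0.004, -0.002]
wrist_force: [-0.4, -0.3, -0.5]
finger_gap: 1.005
```

```bash
python3 - <<'E'
from h import *
c=cams.read_camera("scene"); cv2.imwrite("pics/a1.png",cv2.resize(c["image"][60:290,180:420],None,fx=2.5,fy=2.5))
c=cams.read_camera("top"); cv2.imwrite("pics/a2.png",cv2.resize(c["image"][140:260,230:370],None,fx=4,fy=4))
E
```

```text
(no output)
```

View pics/a1.png

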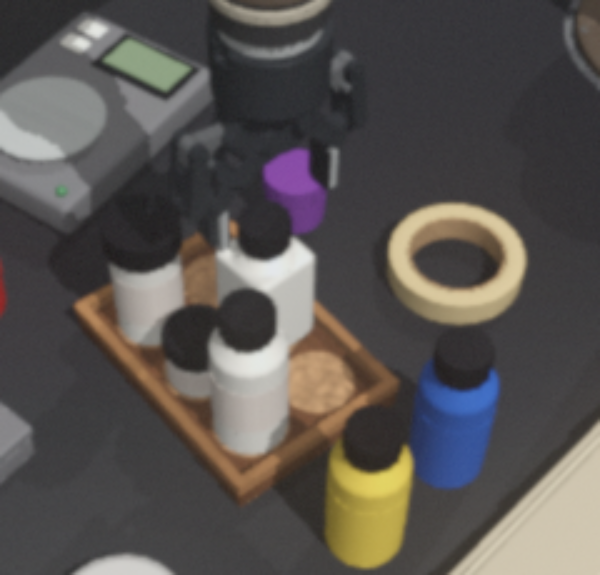

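View pics/a2.png

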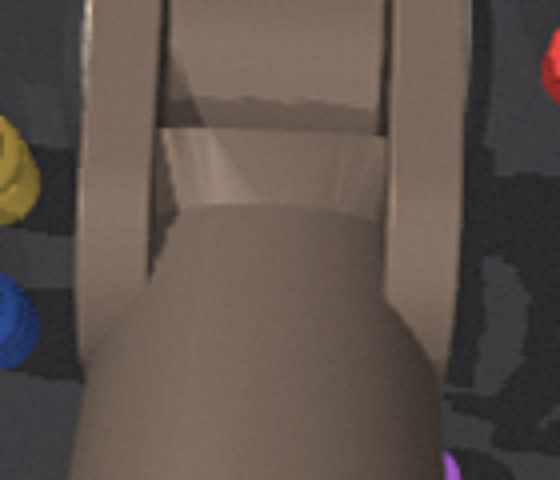

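The fingers straddle the square bottle's cap at crop pixel (265,230). The small tilt of the tool gets corrected in the next move.

Call:
jog_arm:
  plan:
    - [[0.0015,-0.0025,-0.016,-0.2,0.5,0],[0,0,-0.002,0,0,0],[0,0,0,0,0,0]]

```text
time_s: 4.3
ee_pos: [0.5415, -0.0234, 0.1478]
eef_rot: [0.999, -0.05, 0.006, 0.0]
wrist_force: [-0.1, -0.2, -0.2]
finger_gap: 0.998
```

Call:
jog_arm:
  plan:
    - [[0,0,0,0,0,0],[0,0,0,0,0,0],[0,0,0,0,0,0],[0,0,0,0,0,0],[0,0,0,0,0,0]]
  gripper: 1
  squeeze: 60

```text
time_s: 4.8
ee_pos: [0.5424, -0.0236, 0.15]
eef_rot: [0.999, -0.05, 0.007, 0.0]
wrist_force: [-0.2, -0.5, -2.4]
finger_gap: 0.421
```

```bash
cat > st.py <<'E'
from h import *
s=state(); r=R.from_quat(s["eef_rot"]).as_matrix()
print("t",round(s["time_s"],2),"p",np.round(s["ee_pos"],4),"zaxis",np.round(r[:,2],4),"jaw",np.round(np.degrees(np.arctan2(r[1,0],r[0,0])),2),"F",np.round(s["wrist_force"],1),"gap",round(s["finger_gap"],3))
# rotation vec to make vertical
z=r[:,2]; a=np.cross(z,[0,0,-1]); print("fix deg",np.round(np.degrees(a),2),"q",np.round(s["joint_pos"],3))
E
python3 st.py; python3 - <<'E'
from h import *
c=cams.read_camera("scene"); cv2.imwrite("pics/a3.png",cv2.resize(c["image"][60:290,180:420],None,fx=2.5,fy=2.5))
E
python3 st.py
```

```text
t 4.8 p [ 0.5424 -0.0236  0.15  ] zaxis [ 0.0142 -0.0011 -0.9999] jaw -5.79 F [-0.2 -0.5 -2.4] gap 0.421
fix deg [0.06 0.81 0.  ] q [-0.043  0.168 -0.217  1.171 -0.     1.629]
t 4.85 p [ 0.5424 -0.0236  0.1499] zaxis [ 0.0141 -0.0011 -0.9999] jaw -5.79 F [-0.3  0.3 -0.1] gap 0.416
fix deg [0.06 0.81 0.  ] q [-4.300e-02  1.680e-01 -2.180e-01  1.171e+00 -1.000e-03  1.629e+00]
```

View pics/a3.png

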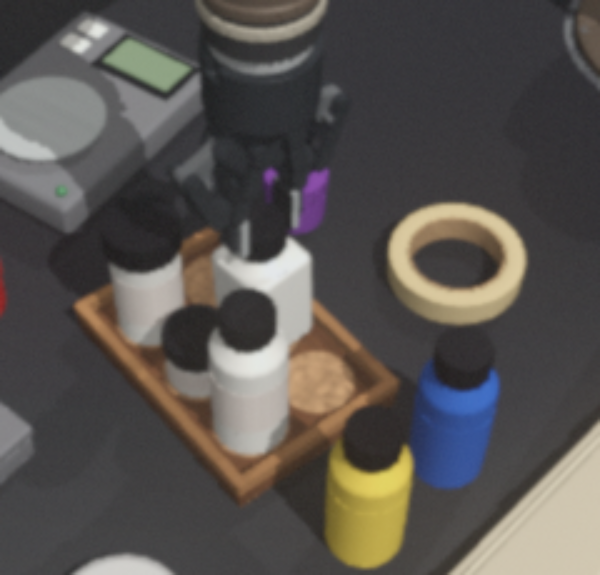

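The square bottle's cap is held, at crop pixel (265,230), with the gap at 0.42. Next I lift it and straighten the tool.

Call:
jog_arm:
  plan:
    - [[0,0,0.02,0,0,0],[0,0,0.035,0,0.4,0],[0,0,0.035,0,0.4,0],[0,0,0.035,0,0,0],[0,0,0.03,0,0,0]]

```text
time_s: 5.35
ee_pos: [0.5378, -0.0235, 0.3024]
eef_rot: [0.999, -0.051, -0.008, 0.001]
wrist_force: [1.4, -0.4, -1.4]
finger_gap: 0.418
```

```bash
python3 st.py; python3 - <<'E'
from h import *
c=cams.read_camera("scene"); cv2.imwrite("pics/a4.png",cv2.resize(c["image"][20:290,180:420],None,fx=2.2,fy=2.2))
E
```

```text
t 5.35 p [ 0.5378 -0.0235  0.3024] zaxis [-1.510e-02 -5.000e-04 -9.999e-01] jaw -5.8 F [ 1.4 -0.4 -1.4] gap 0.418
fix deg [ 0.03 -0.87  0.  ] q [-4.300e-02  1.700e-01  1.190e-01  1.535e+00 -1.000e-03  1.629e+00]
```

View pics/a4.png

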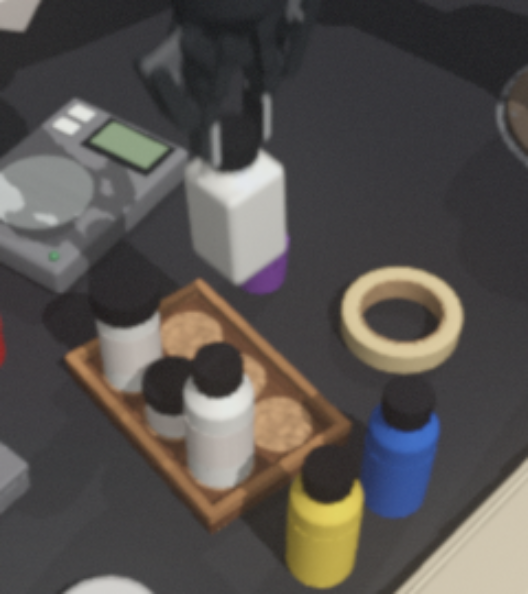

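Call:
jog_arm:
  plan:
    - [[-0.009,0.02,0.005,0,-0.5,0],[-0.017,0.04,0,0,-0.3,0],[-0.017,0.04,0,0,0,0],[-0.017,0.04,0,0,0,0],[-0.017,0.04,0,0,0,0]]

```text
time_s: 5.9
ee_pos: [0.4622, 0.1571, 0.3122]
eef_rot: [0.998, -0.056, 0.005, 0.001]
wrist_force: [1.3, 0.0, -2.0]
finger_gap: 0.418
```

Call:
jog_arm:
  plan:
    - [[-0.017,0.04,0,0,0,0],[-0.017,0.04,0,0,0,0],[-0.012,0.025,0,0,0,0],[-0.005,0.012,0,0,0,0],[0,0,0,0,0,0]]

```text
time_s: 6.4
ee_pos: [0.4055, 0.2826, 0.3096]
eef_rot: [0.999, -0.052, 0.003, 0.001]
wrist_force: [0.3, -0.2, -1.9]
finger_gap: 0.417
```

```bash
python3 st.py
```

```text
t 6.4 p [0.4055 0.2826 0.3096] zaxis [ 0.0065 -0.0019 -1.    ] jaw -6.02 F [ 0.3 -0.2 -1.9] gap 0.417
fix deg [0.11 0.37 0.  ] q [ 0.612  0.071  0.023  1.518 -0.005  2.287]
```

Call:
jog_arm:
  plan:
    - [[-0.0055,0.0134,-0.03,0,0.3,0],[0,0,-0.04,0,0,0],[0,0,-0.04,0,0,0],[0,0,-0.025,0,0,0],[0,0,-0.01,0,0,0]]

```text
time_s: 6.9
ee_pos: [0.4011, 0.2942, 0.1607]
eef_rot: [0.999, -0.053, 0.003, 0.0]
wrist_force: [-0.0, -0.6, -1.9]
finger_gap: 0.417
```

```bash
python3 st.py
```

```text
t 6.9 p [0.4011 0.2942 0.1607] zaxis [ 5.7e-03 -9.0e-04 -1.0e+00] jaw -6.08 F [-0.  -0.6 -1.9] gap 0.417
fix deg [0.05 0.33 0.  ] q [ 0.635  0.087 -0.286  1.193 -0.004  2.312]
```

Call:
jog_arm:
  plan:
    - [[0,0,-0.008,0,-0.2,0],[0,0,-0.006,0,-0.2,0],[0,0,-0.004,0,0,0],[0,0,-0.003,0,0,0],[0,0,-0.002,0,0,0]]

```text
time_s: 7.4
ee_pos: [0.4031, 0.2935, 0.1384]
eef_rot: [0.998, -0.054, 0.008, -0.001]
wrist_force: [-1.4, -0.7, -1.8]
finger_gap: 0.415
```

```bash
python3 st.py
```

```text
t 7.4 p [0.4031 0.2935 0.1384] zaxis [ 1.580e-02  4.000e-04 -9.999e-01] jaw -6.21 F [-1.4 -0.7 -1.8] gap 0.415
fix deg [-0.02  0.91  0.  ] q [ 0.634  0.092 -0.331  1.135 -0.009  2.313]
```

Call:
jog_arm:
  plan:
    - [[0,0,-0.002,0,0,0],[0,0,-0.001,0,0,0],[0,0,0,0,0,0]]

```text
time_s: 7.7
ee_pos: [0.4038, 0.2944, 0.1372]
eef_rot: [0.998, -0.054, 0.009, -0.002]
wrist_force: [0.5, 0.4, -2.0]
finger_gap: 0.417
```

```bash
python3 st.py;python3 - <<'E'
from h import *
c=cams.read_camera("scene"); cv2.imwrite("pics/a5.png",cv2.resize(c["image"][120:390,320:540],None,fx=2.2,fy=2.2))
E
```

```text
t 7.7 p [0.4038 0.2944 0.1372] zaxis [ 0.0181  0.0029 -0.9998] jaw -6.2 F [ 0.5  0.4 -2. ] gap 0.417
fix deg [-0.17  1.04  0.  ] q [ 0.635  0.092 -0.334  1.129 -0.008  2.313]
```

View pics/a5.png

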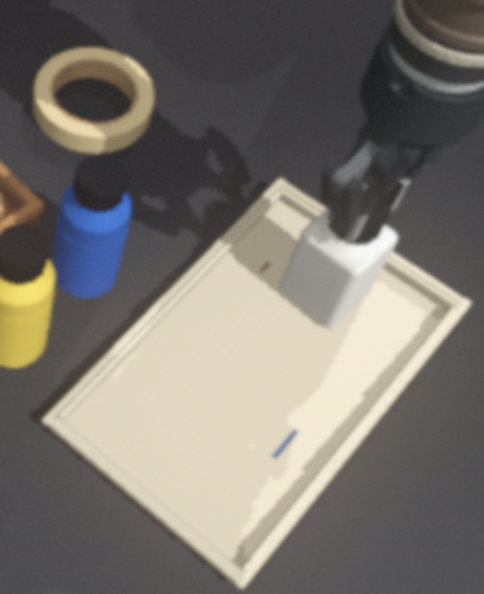

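The square bottle is above its tray place near crop pixel (335,285). The wrist still carries its weight (Fz -2), so I lower it a little more.

Call:
jog_arm:
  plan:
    - [[0,0,-0.002,0,0.3,0],[0,0,-0.0015,0,0,0],[0,0,0,0,0,0]]

```text
time_s: 8.05
ee_pos: [0.4047, 0.2956, 0.1374]
eef_rot: [0.999, -0.054, 0.008, -0.004]
wrist_force: [-0.3, 0.3, -2.5]
finger_gap: 0.42
```

```bash
python3 st.py
```

```text
t 8.05 p [0.4047 0.2956 0.1374] zaxis [ 0.0162  0.0069 -0.9998] jaw -6.17 F [-0.3  0.3 -2.5] gap 0.42
fix deg [-0.39  0.93  0.  ] q [ 0.633  0.094 -0.331  1.129 -0.004  2.312]
```

Call:
jog_arm:
  plan:
    - [[0,0,-0.004,-0.4,0.2,0],[0,0,-0.003,0,0,0]]

```text
time_s: 8.25
ee_pos: [0.4056, 0.298, 0.1369]
eef_rot: [0.999, -0.053, 0.008, -0.004]
wrist_force: [-9.0, -5.2, 25.3]
finger_gap: 0.412
```

```bash
python3 st.py
```

```text
t 8.25 p [0.4056 0.298  0.1369] zaxis [ 0.0172  0.0076 -0.9998] jaw -6.14 F [-9.  -5.2 25.3] gap 0.412
fix deg [-0.44  0.99  0.  ] q [ 0.636  0.097 -0.329  1.127 -0.004  2.314]
```

It touches the tray floor now, so I release.

Call:
jog_arm:
  plan:
    - [[0,0,0.001,0,0,0],[0,0,0,0,0,0],[0,0,0,0,0,0],[0,0,0,0,0,0]]
  gripper: 0.3

```text
time_s: 8.65
ee_pos: [0.4064, 0.2984, 0.1383]
eef_rot: [0.999, -0.053, 0.009, -0.005]
wrist_force: [-0.2, -0.5, -0.2]
finger_gap: 0.699
```

```bash
python3 st.py;python3 - <<'E'
from h import *
c=cams.read_camera("scene"); cv2.imwrite("pics/a6.png",cv2.resize(c["image"][120:390,320:540],None,fx=2.2,fy=2.2))
E
```

```text
t 8.65 p [0.4064 0.2984 0.1383] zaxis [ 0.019   0.0082 -0.9998] jaw -6.13 F [-0.2 -0.5 -0.2] gap 0.699
fix deg [-0.47  1.09  0.  ] q [ 0.636  0.097 -0.326  1.128 -0.005  2.314]
```

View pics/a6.png

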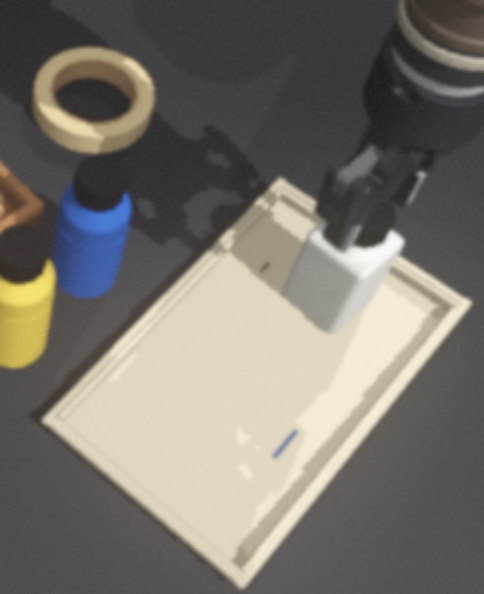

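The square bottle stands upright in the tray, its body at crop pixel (340,280). Next is the round bottle.

Call:
jog_arm:
  plan:
    - [[0,0,0.015,0,0.2,0],[0,0,0.04,-0.4,0,0],[0,0,0.045,0,0,0],[0.01,-0.012,0.03,0,0,0],[0.025,-0.034,0,0,0,0]]

```text
time_s: 9.2
ee_pos: [0.4384, 0.2521, 0.2688]
eef_rot: [0.999, -0.05, 0.004, 0.002]
wrist_force: [0.7, 0.9, -1.3]
finger_gap: 0.699
```

Call:
jog_arm:
  plan:
    - [[0.028,-0.038,0,0,0,0],[0.028,-0.038,0,0,0,0],[0.028,-0.038,0,0,0,0],[0.028,-0.038,0,0,0,0],[0.025,-0.034,0,0,0,0]]
  gripper: 0

```text
time_s: 9.7
ee_pos: [0.58, 0.0599, 0.2693]
eef_rot: [0.999, -0.048, 0.006, 0.001]
wrist_force: [0.4, 1.0, 0.4]
finger_gap: 1.001
```

```bash
python3 st.py
```

```text
t 9.7 p [0.58   0.0599 0.2693] zaxis [ 0.0109 -0.0028 -0.9999] jaw -5.52 F [0.4 1.  0.4] gap 1.001
fix deg [0.16 0.62 0.  ] q [ 0.105  0.23   0.121  1.451 -0.004  1.772]
```

Call:
jog_arm:
  plan:
    - [[0.017,-0.02,0,0,0.5,0],[0.004,-0.004,0,0,0.2,0],[0,0,-0.02,0,0,0],[0,0,-0.035,0,0,0],[0,0,-0.02,0,0,0]]

```text
time_s: 10.2
ee_pos: [0.6055, 0.0298, 0.1917]
eef_rot: [0.999, -0.052, 0.0, 0.002]
wrist_force: [-0.6, -0.5, -0.2]
finger_gap: 1.003
```

```bash
python3 st.py
```

```text
t 10.2 p [0.6055 0.0298 0.1917] zaxis [ 2.0e-04 -3.1e-03 -1.0e+00] jaw -5.99 F [-0.6 -0.5 -0.2] gap 1.003
fix deg [0.18 0.01 0.  ] q [ 0.051  0.286  0.024  1.309 -0.003  1.726]
```

Call:
jog_arm:
  plan:
    - [[0,0.002,-0.015,0.1,0.1,0],[0,0,-0.012,0,0.1,0],[0,0,-0.007,0,0,0],[0,0,-0.003,0,0,0]]

```text
time_s: 10.6
ee_pos: [0.6026, 0.034, 0.1493]
eef_rot: [0.999, -0.051, -0.005, 0.001]
wrist_force: [-0.6, -0.2, -0.2]
finger_gap: 1.0
```

```bash
python3 st.py
```

```text
t 10.6 p [0.6026 0.034  0.1493] zaxis [-0.01   -0.0012 -0.9999] jaw -5.86 F [-0.6 -0.2 -0.2] gap 1.0
fix deg [ 0.07 -0.57  0.  ] q [ 5.70e-02  2.99e-01 -5.20e-02  1.23e+00 -1.00e-03  1.73e+00]
```

Call:
jog_arm:
  plan:
    - [[0.003,-0.002,0.006,0,-0.5,0],[0,0,0,0,0,0]]

```text
time_s: 10.8
ee_pos: [0.6061, 0.0322, 0.1565]
eef_rot: [0.999, -0.051, 0.0, 0.001]
wrist_force: [0.2, 0.0, 0.3]
finger_gap: 1.0
```

```bash
python3 st.py
```

```text
t 10.8 p [0.6061 0.0322 0.1565] zaxis [ 4.0e-04 -1.2e-03 -1.0e+00] jaw -5.83 F [0.2 0.  0.3] gap 1.0
fix deg [0.07 0.02 0.  ] q [ 5.400e-02  2.950e-01 -4.100e-02  1.234e+00 -1.000e-03  1.726e+00]
```

Call:
jog_arm:
  plan:
    - [[0,0,-0.003,0,0,0],[0,0,0,0,0,0],[0,0,0,0,0,0],[0,0,0,0,0,0],[0,0,0,0,0,0]]
  gripper: 1
  squeeze: 60

```text
time_s: 11.3
ee_pos: [0.6074, 0.032, 0.1562]
eef_rot: [0.999, -0.051, 0.003, 0.0]
wrist_force: [-0.0, -0.7, -2.3]
finger_gap: 0.421
```

```bash
python3 st.py; python3 - <<'E'
from h import *
c=cams.read_camera("scene"); cv2.imwrite("pics/b1.png",cv2.resize(c["image"][60:290,180:420],None,fx=2.5,fy=2.5))
E
```

```text
t 11.3 p [0.6074 0.032  0.1562] zaxis [ 5.1e-03 -9.0e-04 -1.0e+00] jaw -5.86 F [-0.  -0.7 -2.3] gap 0.421
fix deg [0.05 0.29 0.  ] q [ 5.300e-02  2.940e-01 -4.400e-02  1.228e+00 -1.000e-03  1.726e+00]
```

View pics/b1.png

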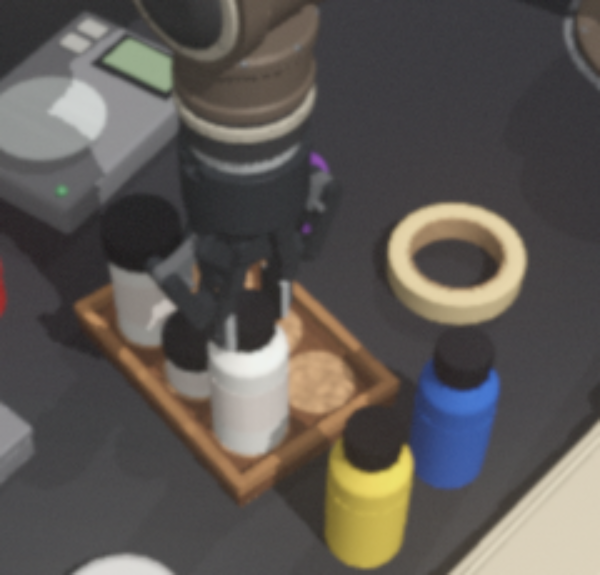

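The round bottle's cap is held at crop pixel (250,320) and the bottle has not shifted.

Call:
jog_arm:
  plan:
    - [[0,0,0.02,0,0,0],[0,0,0.04,0,0,0],[0,0,0.04,0,-0.3,0],[0,0,0.035,0,-0.3,0],[0,0,0.02,0,0,0]]

```text
time_s: 11.85
ee_pos: [0.6029, 0.0317, 0.3087]
eef_rot: [0.999, -0.051, 0.001, 0.001]
wrist_force: [1.6, 0.5, -2.5]
finger_gap: 0.418
```

```bash
python3 st.py
```

```text
t 11.85 p [0.6029 0.0317 0.3087] zaxis [ 0.0011 -0.0017 -1.    ] jaw -5.86 F [ 1.6  0.5 -2.5] gap 0.418
fix deg [0.1  0.06 0.  ] q [ 0.053  0.29   0.285  1.565 -0.002  1.726]
```

Call:
jog_arm:
  plan:
    - [[-0.008,0.02,0.005,0,0,0],[-0.014,0.036,0,0,0,0],[-0.016,0.04,0,0,0,0],[-0.016,0.04,0,0,0,0],[-0.016,0.04,0,0,0,0]]

```text
time_s: 12.35
ee_pos: [0.5334, 0.2078, 0.316]
eef_rot: [0.998, -0.056, 0.003, 0.001]
wrist_force: [-0.2, 0.4, -1.9]
finger_gap: 0.419
```

Call:
jog_arm:
  plan:
    - [[-0.014,0.035,0,0,0,0],[-0.01,0.025,0,0,0,0],[-0.005,0.012,0,0,0,0],[0,0,0,0,0,0]]

```text
time_s: 12.75
ee_pos: [0.5002, 0.2867, 0.3142]
eef_rot: [0.999, -0.053, 0.001, 0.002]
wrist_force: [0.4, -1.5, -1.9]
finger_gap: 0.418
```

```bash
python3 st.py
```

```text
t 12.75 p [0.5002 0.2867 0.3142] zaxis [ 0.0021 -0.0035 -1.    ] jaw -6.09 F [ 0.4 -1.5 -1.9] gap 0.418
fix deg [0.2  0.12 0.  ] q [ 0.522  0.237  0.228  1.562 -0.004  2.199]
```

Call:
jog_arm:
  plan:
    - [[-0.003,0.012,-0.03,0.1,0,0],[0,0,-0.04,0,0,0],[0,0,-0.04,0,0,0],[0,0,-0.025,0,0,0],[0,0,-0.01,0,0,0]]

```text
time_s: 13.25
ee_pos: [0.5, 0.2942, 0.1664]
eef_rot: [0.998, -0.055, 0.004, 0.001]
wrist_force: [-0.3, 0.2, -1.9]
finger_gap: 0.42
```

```bash
python3 st.py
```

```text
t 13.25 p [0.5    0.2942 0.1664] zaxis [ 0.0079 -0.002  -1.    ] jaw -6.34 F [-0.3  0.2 -1.9] gap 0.42
fix deg [0.12 0.45 0.  ] q [ 0.535  0.238 -0.095  1.233 -0.006  2.216]
```

Now the final descent, which is 23 mm to contact.

Call:
jog_arm:
  plan:
    - [[-0.003,0.003,-0.008,0.1,0.2,0],[0,0,-0.006,0,0.1,0],[0,0,-0.004,0,0,0],[0,0,-0.003,0,0,0],[0,0,-0.002,0,0,0]]

```text
time_s: 13.75
ee_pos: [0.4992, 0.296, 0.1444]
eef_rot: [0.998, -0.057, 0.003, -0.001]
wrist_force: [0.5, 0.7, -1.3]
finger_gap: 0.418
```

```bash
python3 st.py
```

```text
t 13.75 p [0.4992 0.296  0.1444] zaxis [ 5.1e-03  7.0e-04 -1.0e+00] jaw -6.52 F [ 0.5  0.7 -1.3] gap 0.418
fix deg [-0.04  0.29  0.  ] q [ 5.360e-01  2.460e-01 -1.320e-01  1.188e+00 -2.000e-03  2.221e+00]
```

Call:
jog_arm:
  plan:
    - [[0,0,-0.003,0,0,0],[0,0,-0.002,0,0,0]]

```text
time_s: 13.95
ee_pos: [0.5, 0.2971, 0.143]
eef_rot: [0.998, -0.057, 0.004, -0.002]
wrist_force: [-5.0, -2.5, 11.7]
finger_gap: 0.422
```

```bash
python3 st.py
```

```text
t 13.95 p [0.5    0.2971 0.143 ] zaxis [ 0.0088  0.0044 -1.    ] jaw -6.5 F [-5.  -2.5 11.7] gap 0.422
fix deg [-0.25  0.51  0.  ] q [ 5.360e-01  2.450e-01 -1.370e-01  1.179e+00 -1.000e-03  2.221e+00]
```

Contact, so I release, lift and head for the wide jar.

Call:
jog_arm:
  plan:
    - [[0,0,0.001,0,0,0],[0,0,0,0,0,0],[0,0,0,0,0,0],[0,0,0,0,0,0]]
  gripper: 0.3

```text
time_s: 14.35
ee_pos: [0.5012, 0.2981, 0.1466]
eef_rot: [0.998, -0.056, 0.006, -0.004]
wrist_force: [0.4, 0.7, 0.5]
finger_gap: 0.702
```

Call:
jog_arm:
  plan:
    - [[0,0,0.015,0,0,0],[0,0,0.04,-0.3,0,0],[0,0,0.045,0,0,0],[0,-0.012,0.03,0,0,0],[0.01,-0.036,0,0,0,0]]

```text
time_s: 14.85
ee_pos: [0.509, 0.251, 0.2782]
eef_rot: [0.999, -0.054, 0.004, 0.0]
wrist_force: [0.7, -0.2, 0.3]
finger_gap: 0.7
```

```bash
python3 st.py; python3 - <<'E'
from h import *
c=cams.read_camera("scene"); cv2.imwrite("pics/b2.png",cv2.resize(c["image"][120:390,320:540],None,fx=2.2,fy=2.2))
E
```

```text
t 14.85 p [0.509  0.251  0.2782] zaxis [ 8.7e-03 -9.0e-04 -1.0e+00] jaw -6.17 F [ 0.7 -0.2  0.3] gap 0.7
fix deg [0.05 0.5  0.  ] q [ 0.46   0.204  0.107  1.467 -0.005  2.139]
```

View pics/b2.png

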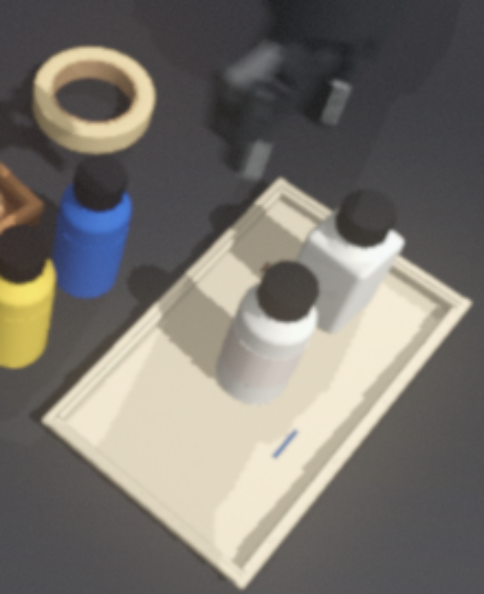

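The round bottle stands upright at crop pixel (265,345), next to the square bottle at (345,270). Next is the wide jar.

Call:
jog_arm:
  plan:
    - [[0.01,-0.042,0,0,0.3,0],[0.011,-0.045,0,0,0,0],[0.011,-0.045,0,0,0,0],[0.011,-0.045,0,0,0,0],[0.011,-0.045,0,0,0,0]]
  gripper: 0

```text
time_s: 15.4
ee_pos: [0.5648, 0.0197, 0.2763]
eef_rot: [0.999, -0.052, 0.002, 0.002]
wrist_force: [0.7, 1.0, -0.1]
finger_gap: 1.001
```

Call:
jog_arm:
  plan:
    - [[0.01,-0.04,0,0,0,0],[0.006,-0.025,0,0,0,0],[0.003,-0.012,0,0,0,0],[0,0,0,0,0,0]]

```text
time_s: 15.8
ee_pos: [0.5846, -0.0661, 0.2742]
eef_rot: [0.998, -0.057, 0.001, 0.002]
wrist_force: [0.1, -0.0, -0.3]
finger_gap: 0.997
```

```bash
python3 st.py
```

```text
t 15.8 p [ 0.5846 -0.0661  0.2742] zaxis [ 0.0019 -0.0047 -1.    ] jaw -6.5 F [ 0.1 -0.  -0.3] gap 0.997
fix deg [0.27 0.11 0.  ] q [-0.111  0.248  0.155  1.475 -0.004  1.574]
```

Call:
jog_arm:
  plan:
    - [[0.006,-0.018,0,0.2,0,0],[0.003,-0.006,-0.02,0,0.1,0],[0,0,-0.035,0,0,0],[0,0,-0.025,0,0,0],[0,0,-0.01,0,0,0]]

```text
time_s: 16.3
ee_pos: [0.5944, -0.0842, 0.1837]
eef_rot: [0.999, -0.054, 0.002, -0.001]
wrist_force: [-0.7, 0.9, 0.1]
finger_gap: 1.002
```

```bash
python3 st.py
```

```text
t 16.3 p [ 0.5944 -0.0842  0.1837] zaxis [ 4.4e-03  9.0e-04 -1.0e+00] jaw -6.18 F [-0.7  0.9  0.1] gap 1.002
fix deg [-0.05  0.25  0.  ] q [-0.141  0.273 -0.011  1.283  0.002  1.537]
```

Call:
jog_arm:
  plan:
    - [[0,-0.006,-0.012,0,0.2,0],[0,0,-0.015,0,0,0],[0,0,-0.012,0,0,0],[0,0,-0.005,0,0,0],[0,0,0,0,0,0]]

```text
time_s: 16.8
ee_pos: [0.5946, -0.0874, 0.1383]
eef_rot: [0.999, -0.052, 0.0, -0.001]
wrist_force: [-0.5, 0.0, 0.2]
finger_gap: 1.001
```

```bash
python3 st.py
```

```text
t 16.8 p [ 0.5946 -0.0874  0.1383] zaxis [ 9.0e-04  1.2e-03 -1.0e+00] jaw -5.91 F [-0.5  0.   0.2] gap 1.001
fix deg [-0.07  0.05  0.  ] q [-1.470e-01  2.900e-01 -8.900e-02  1.192e+00  1.000e-03  1.527e+00]
```

Call:
jog_arm:
  plan:
    - [[-0.001,-0.004,-0.008,0,0,0],[0,-0.001,-0.003,0,0,0]]

```text
time_s: 17.0
ee_pos: [0.5945, -0.0927, 0.1282]
eef_rot: [0.999, -0.051, 0.002, -0.001]
wrist_force: [0.1, 0.2, -0.1]
finger_gap: 1.001
```

```bash
python3 st.py; python3 - <<'E'
from h import *
c=cams.read_camera("scene"); cv2.imwrite("pics/c1.png",cv2.resize(c["image"][60:290,160:400],None,fx=2.5,fy=2.5))
E
```

```text
t 17.0 p [ 0.5945 -0.0927  0.1282] zaxis [ 3.5e-03  8.0e-04 -1.0e+00] jaw -5.88 F [ 0.1  0.2 -0.1] gap 1.001
fix deg [-0.05  0.2   0.  ] q [-1.550e-01  2.930e-01 -1.070e-01  1.168e+00  1.000e-03  1.518e+00]
```

View pics/c1.png

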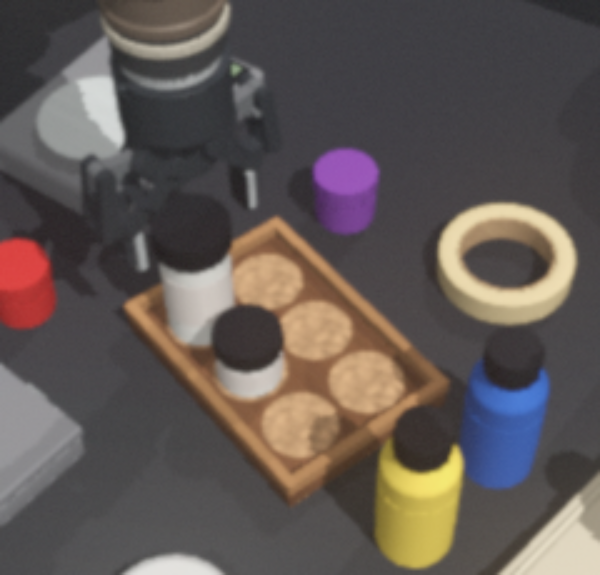

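The fingers straddle the wide jar's lid at crop pixel (193,232).

Call:
jog_arm:
  plan:
    - [[0,0.001,0,0,0,0],[0,0,0,0,0,0],[0,0,0,0,0,0],[0,0,0,0,0,0],[0,0,0,0,0,0]]
  gripper: 1
  squeeze: 60

```text
time_s: 17.55
ee_pos: [0.595, -0.092, 0.1294]
eef_rot: [0.999, -0.052, 0.003, -0.0]
wrist_force: [0.6, -0.1, -2.0]
finger_gap: 0.646
```

```bash
python3 st.py
```

```text
t 17.55 p [ 0.595  -0.092   0.1294] zaxis [ 5.3e-03  7.0e-04 -1.0e+00] jaw -5.92 F [ 0.6 -0.1 -2. ] gap 0.646
fix deg [-0.04  0.3   0.  ] q [-1.540e-01  2.920e-01 -1.060e-01  1.168e+00  1.000e-03  1.520e+00]
```

Call:
jog_arm:
  plan:
    - [[0,0,0.02,0,0,0],[0,0,0.04,0,0,0],[0,0,0.04,0,-0.3,0],[0,0,0.035,0,-0.3,0],[0,0,0.02,0,0,0]]

```text
time_s: 18.05
ee_pos: [0.5909, -0.0912, 0.2833]
eef_rot: [0.999, -0.052, 0.002, -0.001]
wrist_force: [0.7, -0.1, -1.7]
finger_gap: 0.645
```

```bash
python3 st.py;  python3 - <<'E'
from h import *
c=cams.read_camera("scene"); cv2.imwrite("pics/c2.png",cv2.resize(c["image"][30:260,160:400],None,fx=2.5,fy=2.5))
E
```

```text
t 18.05 p [ 0.5909 -0.0912  0.2833] zaxis [ 0.0039  0.0026 -1.    ] jaw -5.91 F [ 0.7 -0.1 -1.7] gap 0.645
fix deg [-0.15  0.22  0.  ] q [-0.155  0.268  0.201  1.5    0.003  1.519]
```

View pics/c2.png

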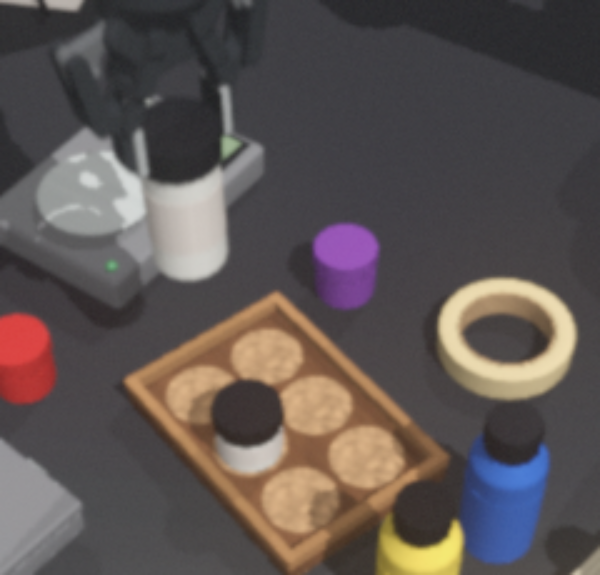

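The wide jar is lifted cleanly, at crop pixel (187,190). I carry it to the far end of the tray.

Call:
jog_arm:
  plan:
    - [[0,0.02,0.012,0,0,0],[0,0.036,0.004,0,0,0],[0,0.045,0,0,0,0],[0,0.045,0,0,0,0],[0,0.045,0,0,0,0]]

```text
time_s: 18.6
ee_pos: [0.5918, 0.0996, 0.2999]
eef_rot: [0.998, -0.057, 0.004, -0.0]
wrist_force: [1.2, 0.2, -1.4]
finger_gap: 0.653
```

Call:
jog_arm:
  plan:
    - [[0,0.045,0,0,0,0],[0,0.043,0,0,0,0],[0,0.035,0,0,0,0],[0,0.02,0,0,0,0],[0,0.008,0,0,0,0]]

```text
time_s: 19.1
ee_pos: [0.5895, 0.2617, 0.2925]
eef_rot: [0.999, -0.054, 0.0, 0.001]
wrist_force: [0.3, -0.4, -1.2]
finger_gap: 0.644
```

```bash
python3 st.py
```

```text
t 19.1 p [0.5895 0.2617 0.2925] zaxis [-0.     -0.0016 -1.    ] jaw -6.2 F [ 0.3 -0.4 -1.2] gap 0.644
fix deg [ 0.09 -0.    0.  ] q [ 4.180e-01  3.720e-01  3.640e-01  1.563e+00 -1.000e-03  2.097e+00]
```

Call:
jog_arm:
  plan:
    - [[0,0.022,0,0,0,0],[0.001,0.012,-0.025,0,0,0],[0,0,-0.04,0,0,0],[0,0,-0.04,0,0,0],[0,0,-0.025,0,0,0]]

```text
time_s: 19.6
ee_pos: [0.5917, 0.2964, 0.159]
eef_rot: [0.999, -0.054, 0.003, 0.0]
wrist_force: [0.6, 0.1, -1.7]
finger_gap: 0.646
```

```bash
python3 st.py
```

```text
t 19.6 p [0.5917 0.2964 0.159 ] zaxis [ 5.1e-03 -6.0e-04 -1.0e+00] jaw -6.19 F [ 0.6  0.1 -1.7] gap 0.646
fix deg [0.04 0.29 0.  ] q [ 0.466  0.396  0.105  1.276 -0.003  2.144]
```

Call:
jog_arm:
  plan:
    - [[0,0.003,-0.015,0,0,0],[0,0,-0.01,0,0,0],[0,0,-0.006,0,0,0],[0,0,-0.004,0,0,0],[0,0,-0.003,0,0,0]]

```text
time_s: 20.1
ee_pos: [0.5897, 0.2951, 0.1163]
eef_rot: [0.998, -0.056, -0.001, 0.002]
wrist_force: [-8.8, -2.7, 25.2]
finger_gap: 0.647
```

```bash
python3 st.py
```

```text
t 20.1 p [0.5897 0.2951 0.1163] zaxis [-0.0015 -0.0036 -1.    ] jaw -6.38 F [-8.8 -2.7 25.2] gap 0.647
fix deg [ 0.21 -0.09  0.  ] q [ 0.465  0.41   0.032  1.195 -0.003  2.147]
```

Contact. Release to a gap of 0.82 and lift.

Call:
jog_arm:
  plan:
    - [[0,0,0.001,0,0,0],[0,0,0,0,0,0],[0,0,0,0,0,0],[0,0,0,0,0,0]]
  gripper: 0.16

```text
time_s: 20.5
ee_pos: [0.5921, 0.2955, 0.1219]
eef_rot: [0.998, -0.056, 0.003, -0.0]
wrist_force: [0.8, -0.3, -0.9]
finger_gap: 0.837
```

Call:
jog_arm:
  plan:
    - [[0,0,0.015,0,0,0],[0,0,0.04,0.2,0,0],[0,0,0.04,0,0,0],[0,-0.02,0.02,0,0,0],[0,-0.04,0,0,0,0]]

```text
time_s: 21.0
ee_pos: [0.5908, 0.2373, 0.2381]
eef_rot: [0.999, -0.053, 0.001, -0.001]
wrist_force: [0.4, -0.5, 0.4]
finger_gap: 0.835
```

```bash
python3 st.py; python3 - <<'E'
from h import *
c=cams.read_camera("scene"); cv2.imwrite("pics/c3.png",cv2.resize(c["image"][120:390,200:540],None,fx=2.2,fy=2.2))
E
```

```text
t 21.0 p [0.5908 0.2373 0.2381] zaxis [ 0.0025  0.0021 -1.    ] jaw -6.09 F [ 0.4 -0.5  0.4] gap 0.835
fix deg [-0.12  0.14  0.  ] q [3.820e-01 3.400e-01 1.990e-01 1.426e+00 1.000e-03 2.059e+00]
```

View pics/c3.png

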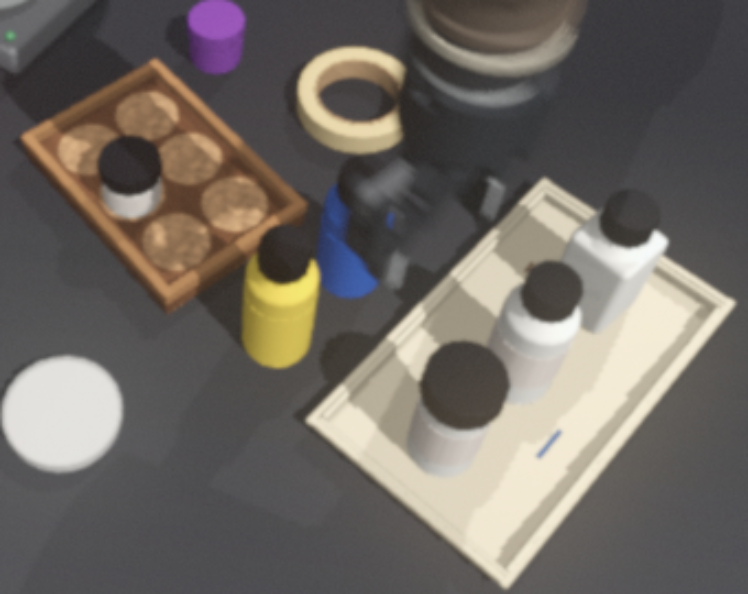

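All three stand upright in the tray: the wide jar at crop pixel (455,410), the round bottle at (540,330) and the square bottle at (620,260). Next I go to the small jar.

Call:
jog_arm:
  plan:
    - [[0.001,-0.045,0,0,0,0],[0.001,-0.045,0,0,0,0],[0.001,-0.045,0,0,0,0],[0.001,-0.045,0,0,0,0],[0.001,-0.035,0,0,0,0]]
  gripper: 0

```text
time_s: 21.55
ee_pos: [0.5953, 0.0115, 0.2376]
eef_rot: [0.999, -0.053, 0.002, 0.001]
wrist_force: [-0.1, -0.2, -0.1]
finger_gap: 0.999
```

Call:
jog_arm:
  plan:
    - [[0.001,-0.018,0,0,0,0],[0,-0.006,0,0,0,0],[0,0,0,0,0,0]]

```text
time_s: 21.85
ee_pos: [0.596, -0.0182, 0.2372]
eef_rot: [0.998, -0.057, 0.002, 0.001]
wrist_force: [-0.3, 0.4, -0.2]
finger_gap: 0.998
```

```bash
python3 st.py; python3 - <<'E'
from h import *
c=cams.read_camera("scene"); cv2.imwrite("pics/d0.png",cv2.resize(c["image"][140:260,200:350],None,fx=4.5,fy=4.5,interpolation=cv2.INTER_CUBIC))
E
```

```text
t 21.85 p [ 0.596  -0.0182  0.2372] zaxis [ 0.0034 -0.0022 -1.    ] jaw -6.51 F [-0.3  0.4 -0.2] gap 0.998
fix deg [0.12 0.2  0.  ] q [-0.03   0.26   0.089  1.397 -0.002  1.655]
```

View pics/d0.png

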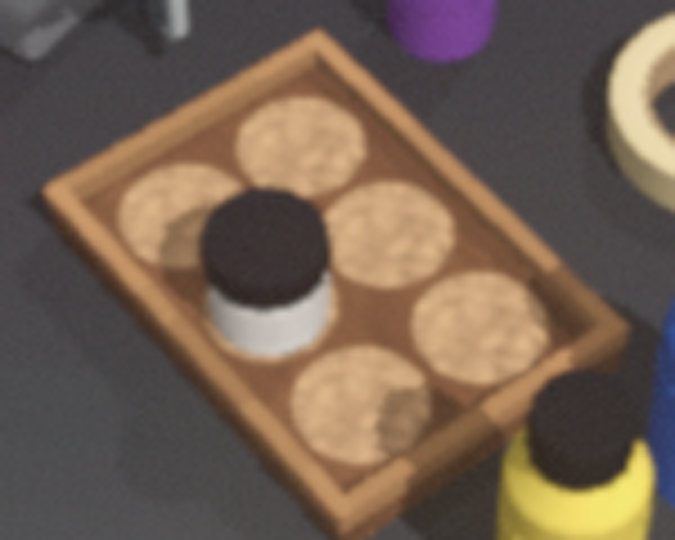

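```bash
python3 - <<'E'
from h import *
c=cams.read_camera("scene")
C=np.array([.5694,-.027]); a=np.radians(-6.05); M=np.array([[np.cos(a),-np.sin(a)],[np.sin(a),np.cos(a)]])
f=lambda p,z:at(c,np.array(p)/4.5+(200,140)-.4,z)[:2].round(4)
for n,p,l in (("FR",(300,146),(-31,-62)),("FM",(388,234),(-31,0)),("FL",(481,327),(-31,62)),("BL",(361,405),(31,62)),("BR",(181,217),(31,-62))):
    print(n,f(p,.018),(C+M@np.array(l)/1000).round(4))
print("jar",f((265,246),.068),(C+M@np.array([.031,0])).round(4))
E
```

```text
FR [ 0.5322 -0.0856] [ 0.532  -0.0854]
FM [ 0.5388 -0.0234] [ 0.5386 -0.0237]
FL [0.5455 0.0385] [0.5451 0.0379]
BL [0.6077 0.0317] [0.6068 0.0314]
BR [ 0.5955 -0.0924] [ 0.5937 -0.0919]
jar [ 0.6048 -0.0252] [ 0.6002 -0.0303]
```

The disc centres agree with the stand pose to within 2 mm. The small jar's lid is at crop pixel (265,240), near (0.602, -0.0285).

Call:
jog_arm:
  plan:
    - [[0.005,-0.009,-0.02,0.1,0.2,0],[0,0,-0.04,0,0,0],[0,0,-0.04,0,0,0],[0,0,-0.025,0,0,0],[0,0,-0.01,0,0,0]]

```text
time_s: 22.45
ee_pos: [0.603, -0.0186, 0.101]
eef_rot: [0.999, -0.051, 0.004, -0.001]
wrist_force: [0.7, -0.9, 0.3]
finger_gap: 1.005
```

```bash
python3 st.py
```

```text
t 22.45 p [ 0.603  -0.0186  0.101 ] zaxis [ 0.0072  0.0012 -1.    ] jaw -5.85 F [ 0.7 -0.9  0.3] gap 1.005
fix deg [-0.07  0.42  0.  ] q [-3.100e-02  3.060e-01 -1.510e-01  1.107e+00  1.000e-03  1.641e+00]
```

Call:
jog_arm:
  plan:
    - [[0,-0.009,-0.004,0,0.3,0],[0,-0.002,-0.01,0,0.1,0],[0,0,-0.008,0,0,0],[0,0,-0.004,0,0,0]]

```text
time_s: 22.85
ee_pos: [0.6045, -0.0283, 0.0753]
eef_rot: [0.999, -0.049, 0.001, -0.001]
wrist_force: [-0.3, -0.7, -0.3]
finger_gap: 1.0
```

```bash
python3 st.py
```

```text
t 22.85 p [ 0.6045 -0.0283  0.0753] zaxis [ 0.0021  0.0013 -1.    ] jaw -5.66 F [-0.3 -0.7 -0.3] gap 1.0
fix deg [-0.07  0.12  0.  ] q [-4.700e-02  3.280e-01 -1.790e-01  1.062e+00  1.000e-03  1.622e+00]
```

Call:
jog_arm:
  plan:
    - [[-0.002,0,-0.006,0,0,0],[0,0,-0.002,0,0,0]]

```text
time_s: 23.05
ee_pos: [0.603, -0.0284, 0.0675]
eef_rot: [0.999, -0.05, 0.002, -0.001]
wrist_force: [-0.7, 0.4, -0.1]
finger_gap: 0.999
```

Call:
jog_arm:
  plan:
    - [[0,0,0,0,0,0],[0,0,0,0,0,0],[0,0,0,0,0,0],[0,0,0,0,0,0],[0,0,0,0,0,0]]
  gripper: 1
  squeeze: 50

```text
time_s: 23.55
ee_pos: [0.6037, -0.0285, 0.0691]
eef_rot: [0.999, -0.05, 0.003, -0.001]
wrist_force: [-0.0, 0.4, -1.2]
finger_gap: 0.592
```

```bash
python3 st.py; python3 - <<'E'
from h import *
c=cams.read_camera("scene"); cv2.imwrite("pics/d1.png",cv2.resize(c["image"][100:260,180:380],None,fx=3,fy=3))
E
```

```text
t 23.55 p [ 0.6037 -0.0285  0.0691] zaxis [ 0.0062  0.0012 -1.    ] jaw -5.68 F [-0.   0.4 -1.2] gap 0.592
fix deg [-0.07  0.35  0.  ] q [-0.048  0.327 -0.194  1.043  0.002  1.622]
```

View pics/d1.png

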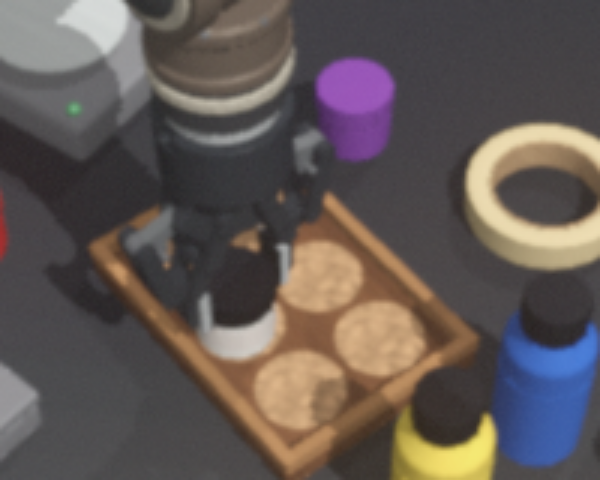

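The small jar is held by its lid at crop pixel (240,290), with the gap at 0.59.

Call:
jog_arm:
  plan:
    - [[0,0,0.02,0,0,0],[0,0,0.035,0,0,0],[0,0,0.03,0,-0.2,0],[-0.005,-0.018,0.015,0,0,0],[-0.01,-0.036,0,0,0,0]]

```text
time_s: 24.1
ee_pos: [0.5874, -0.0802, 0.1703]
eef_rot: [0.999, -0.047, 0.003, -0.001]
wrist_force: [0.5, -0.1, -0.8]
finger_gap: 0.587
```

Call:
jog_arm:
  plan:
    - [[-0.012,-0.042,0,0,0,0],[-0.012,-0.042,0,0,0,0],[-0.012,-0.042,0,0,0,0],[-0.01,-0.036,0,0,0,0],[-0.005,-0.018,0,0,0,0]]

```text
time_s: 24.6
ee_pos: [0.5341, -0.267, 0.1716]
eef_rot: [0.999, -0.046, 0.004, -0.001]
wrist_force: [-0.8, -0.3, -0.3]
finger_gap: 0.589
```

```bash
python3 st.py
```

```text
t 24.6 p [ 0.5341 -0.267   0.1716] zaxis [ 8.e-03  8.e-04 -1.e+00] jaw -5.22 F [-0.8 -0.3 -0.3] gap 0.589
fix deg [-0.05  0.46  0.  ] q [-0.466  0.267 -0.045  1.252  0.004  1.196]
```

Call:
jog_arm:
  plan:
    - [[-0.004,-0.018,0,0,0.2,0],[-0.001,-0.007,0,0,0,0],[0,-0.003,-0.015,0,0,0],[0,0,-0.02,0,0,0],[0,0,-0.01,0,0,0]]

```text
time_s: 25.1
ee_pos: [0.5285, -0.2993, 0.1266]
eef_rot: [0.999, -0.048, 0.004, -0.0]
wrist_force: [-1.4, 0.7, -0.8]
finger_gap: 0.59
```

```bash
python3 st.py; python3 - <<'E'
from h import *
for n,(x0,y0,x1,y1) in dict(scene=(130,30,310,180),top=(350,120,490,290)).items():
    c=cams.read_camera(n); cv2.imwrite(f"pics/d2{n}.png",cv2.resize(c["image"][y0:y1,x0:x1],None,fx=3.4,fy=3.4))
E
```

```text
t 25.1 p [ 0.5285 -0.2993  0.1266] zaxis [ 7.2e-03 -1.0e-04 -1.0e+00] jaw -5.52 F [-1.4  0.7 -0.8] gap 0.59
fix deg [0.01 0.41 0.  ] q [-0.517  0.302 -0.098  1.164  0.003  1.15 ]
```

View pics/d2scene.png

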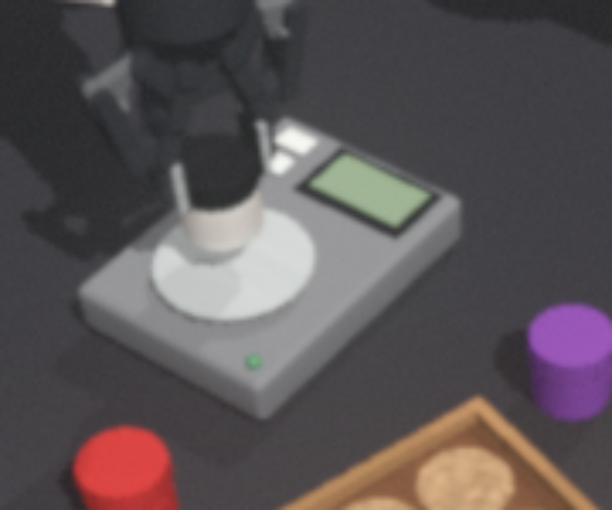

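The jar is over the pan, whose centre is at crop pixel (234,262). I lower it gently.

Call:
jog_arm:
  plan:
    - [[0,0.0015,-0.008,0,0,0],[0,0,-0.007,0,0,0],[0,0,-0.004,0,0,0],[0,0,-0.003,0,0,0]]

```text
time_s: 25.6
ee_pos: [0.5298, -0.2966, 0.1053]
eef_rot: [0.999, -0.047, 0.005, 0.0]
wrist_force: [0.1, 0.6, -1.2]
finger_gap: 0.592
```

```bash
python3 st.py
```

```text
t 25.6 p [ 0.5298 -0.2966  0.1053] zaxis [ 9.e-03 -9.e-04 -1.e+00] jaw -5.39 F [ 0.1  0.6 -1.2] gap 0.592
fix deg [0.05 0.52 0.  ] q [-0.512  0.31  -0.136  1.117  0.004  1.153]
```

Call:
jog_arm:
  plan:
    - [[-0.002,0,-0.003,0,0.2,0],[0,0,-0.002,0,0,0],[0,0,-0.002,0,0,0]]

```text
time_s: 25.9
ee_pos: [0.5277, -0.2966, 0.1003]
eef_rot: [0.999, -0.047, 0.003, 0.001]
wrist_force: [-6.9, 4.6, 22.0]
finger_gap: 0.59
```

```bash
python3 st.py
```

```text
t 25.9 p [ 0.5277 -0.2966  0.1003] zaxis [ 0.0065 -0.002  -1.    ] jaw -5.38 F [-6.9  4.6 22. ] gap 0.59
fix deg [0.11 0.37 0.  ] q [-5.130e-01  3.110e-01 -1.460e-01  1.107e+00  1.000e-03  1.152e+00]
```

Contact. Release and lift.

Call:
jog_arm:
  plan:
    - [[0,0,0.001,0,0,0],[0,0,0,0,0,0],[0,0,0,0,0,0],[0,0,0,0,0,0]]
  gripper: 0.05

```text
time_s: 26.3
ee_pos: [0.5282, -0.2971, 0.1027]
eef_rot: [0.999, -0.047, 0.004, 0.001]
wrist_force: [-0.6, 0.7, 0.4]
finger_gap: 0.949
```

Call:
jog_arm:
  plan:
    - [[0,0,0.015,0,0,0],[0,0,0.04,0,0,0],[0,0,0.045,0,0,0],[0,0.02,0.04,0,0,0],[0,0.042,0,0,0,0]]

```text
time_s: 26.8
ee_pos: [0.5261, -0.2363, 0.2433]
eef_rot: [0.999, -0.05, 0.002, 0.0]
wrist_force: [2.1, 0.4, -0.6]
finger_gap: 0.955
```

Call:
jog_arm:
  plan:
    - [[0,0.045,0.01,0,0,0],[0,0.045,0.01,0,0,0],[0,0.03,0,0,0,0]]

```text
time_s: 27.1
ee_pos: [0.5262, -0.1128, 0.2653]
eef_rot: [0.999, -0.052, 0.003, 0.0]
wrist_force: [0.4, 0.5, -0.9]
finger_gap: 0.949
```

```bash
python3 st.py; python3 - <<'E'
from h import *
for n,(x0,y0,x1,y1) in dict(scene=(130,50,310,170),top=(370,170,490,290)).items():
    c=cams.read_camera(n); cv2.imwrite(f"pics/d3{n}.png",cv2.resize(c["image"][y0:y1,x0:x1],None,fx=4,fy=4,interpolation=cv2.INTER_CUBIC))
E
```

```text
t 27.1 p [ 0.5262 -0.1128  0.2653] zaxis [ 6.2e-03 -4.0e-04 -1.0e+00] jaw -5.91 F [ 0.4  0.5 -0.9] gap 0.949
fix deg [0.02 0.36 0.  ] q [-2.120e-01  1.470e-01  1.100e-02  1.429e+00  1.000e-03  1.462e+00]
```

View pics/d3scene.png

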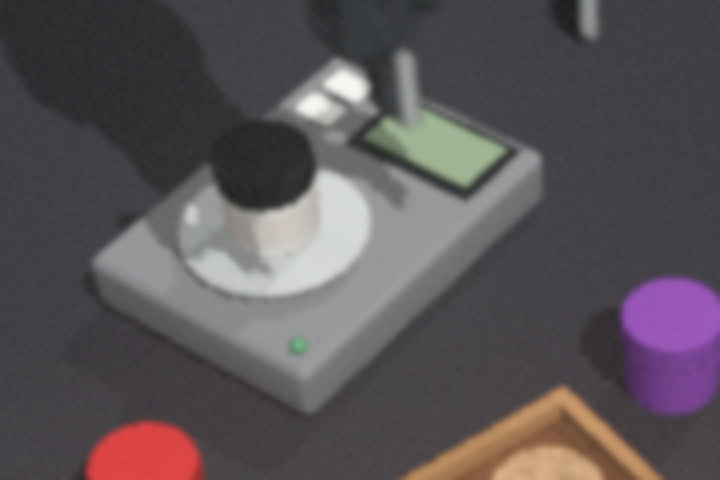

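View pics/d3top.png

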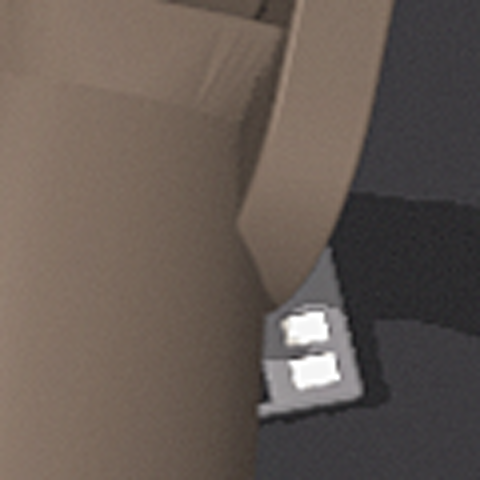

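The small jar stands on the pan: its base is at about crop pixel (274,225) and the pan's centre at (275,230). Now the return, starting with the wide jar.

Call:
jog_arm:
  plan:
    - [[0.007,0.045,0,0,0.3,0],[0.007,0.045,0,0,0,0],[0.007,0.045,0,0,0,0],[0.007,0.045,0,0,0,0],[0.007,0.045,0,0,0,0]]
  gripper: 0.16

```text
time_s: 27.7
ee_pos: [0.562, 0.1133, 0.2636]
eef_rot: [0.998, -0.056, 0.0, 0.002]
wrist_force: [-0.1, -0.2, -0.5]
finger_gap: 0.838
```

Call:
jog_arm:
  plan:
    - [[0.007,0.045,0,0,0,0],[0.007,0.042,0,0,0,0],[0.006,0.032,0,0,0,0],[0.003,0.016,0,0,0,0],[0,0.005,0,0,0,0]]

```text
time_s: 28.2
ee_pos: [0.5872, 0.2608, 0.2601]
eef_rot: [0.999, -0.054, -0.001, 0.003]
wrist_force: [0.3, -0.2, -0.8]
finger_gap: 0.837
```

```bash
python3 st.py; python3 - <<'E'
from h import *
c=cams.read_camera("top"); i=c["image"]; cv2.imwrite("pics/e0.png",cv2.resize(i[150:310,110:470],None,fx=2.2,fy=2.2))
p=[378,190]
x0,y0=385,185; k=i[y0:255,x0:455]; cv2.imwrite("pics/e0p.png",cv2.resize(k,None,fx=8,fy=8,interpolation=cv2.INTER_CUBIC))
print(proj(c,[[.528,-.2975,.1],[.528,-.2975,.05]]))
E
```

```text
t 28.2 p [0.5872 0.2608 0.2601] zaxis [-0.0021 -0.0054 -1.    ] jaw -6.22 F [ 0.3 -0.2 -0.8] gap 0.837
fix deg [ 0.31 -0.12  0.  ] q [ 0.42   0.361  0.276  1.49  -0.004  2.099]
[[422.99219272 212.54087264]
 [416.70404645 215.24551144]]
```

View pics/e0.png

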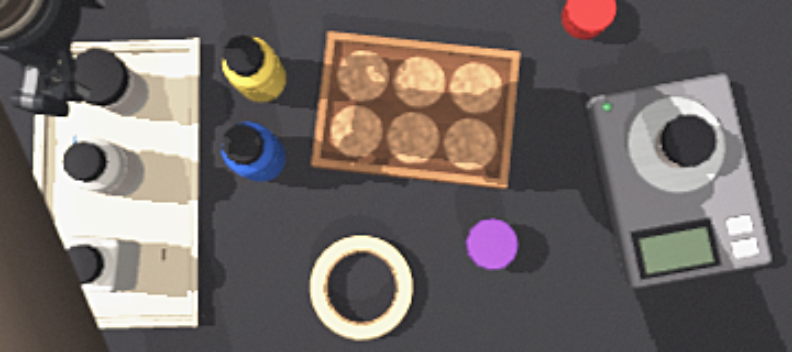

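View pics/e0p.png

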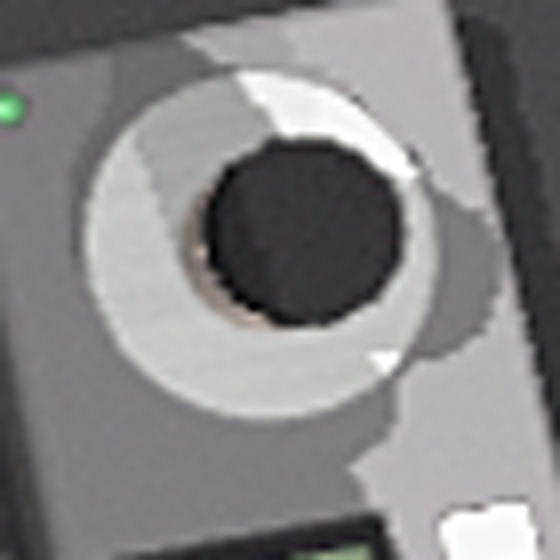

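The small jar is on the pan within about 3 mm of its middle, with its lid at crop pixel (303,233). All six cork discs are free. Next I measure the cap positions in the tray.

```bash
python3 - <<'E'
from h import *
c=cams.read_camera("top"); 
for n,p,z in (("wide",(101,76),.117),("round",(85,162),.139),("sq",(84,263),.129)): print(n,at(c,np.array(p)/2.2+(110,150)-.3,z).round(4))
E
```

```text
wide [0.5873 0.2884 0.117 ]
round [0.4987 0.2927 0.139 ]
sq [0.4025 0.292  0.129 ]
```

Call:
jog_arm:
  plan:
    - [[0.002,0.02,0,0.2,0,0],[0.001,0.012,-0.02,0,0,0],[0,0,-0.035,0,0,0],[0,0,-0.03,0,0,0],[0,0,-0.012,0,0,0]]

```text
time_s: 28.8
ee_pos: [0.5924, 0.2881, 0.1657]
eef_rot: [0.998, -0.059, 0.003, -0.001]
wrist_force: [-1.3, -0.0, 0.3]
finger_gap: 0.84
```

```bash
python3 st.py
```

```text
t 28.8 p [0.5924 0.2881 0.1657] zaxis [ 0.0058  0.0014 -1.    ] jaw -6.77 F [-1.3 -0.   0.3] gap 0.84
fix deg [-0.08  0.33  0.  ] q [ 4.530e-01  3.870e-01  1.070e-01  1.285e+00 -1.000e-03  2.142e+00]
```

Call:
jog_arm:
  plan:
    - [[-0.001,0.006,-0.005,0,0,0.7],[0,0.001,-0.015,0,0.1,0],[0,0,-0.012,0,0,0],[0,0,-0.006,0,0,0]]

```text
time_s: 29.2
ee_pos: [0.5925, 0.2946, 0.1278]
eef_rot: [0.999, -0.054, 0.003, -0.002]
wrist_force: [-0.1, 0.7, -0.5]
finger_gap: 0.839
```

```bash
python3 st.py
```

```text
t 29.2 p [0.5925 0.2946 0.1278] zaxis [ 0.0064  0.0028 -1.    ] jaw -6.15 F [-0.1  0.7 -0.5] gap 0.839
fix deg [-0.16  0.37  0.  ] q [ 0.462  0.402  0.045  1.207 -0.     2.14 ]
```

Call:
jog_arm:
  plan:
    - [[-0.001,0.001,-0.007,0,0,0],[0,0,-0.003,0,0,0]]

```text
time_s: 29.4
ee_pos: [0.5916, 0.2957, 0.1171]
eef_rot: [0.999, -0.054, 0.003, -0.002]
wrist_force: [0.5, -0.4, 0.3]
finger_gap: 0.84
```

Call:
jog_arm:
  plan:
    - [[0,0,0,0,0,0],[0,0,0,0,0,0],[0,0,0,0,0,0],[0,0,0,0,0,0]]
  gripper: 1
  squeeze: 60

```text
time_s: 29.8
ee_pos: [0.5918, 0.296, 0.1179]
eef_rot: [0.999, -0.054, 0.004, -0.002]
wrist_force: [-0.2, -0.5, -1.4]
finger_gap: 0.647
```

```bash
python3 st.py
```

```text
t 29.8 p [0.5918 0.296  0.1179] zaxis [ 0.0076  0.0035 -1.    ] jaw -6.15 F [-0.2 -0.5 -1.4] gap 0.647
fix deg [-0.2   0.44  0.  ] q [ 0.464  0.405  0.027  1.185 -0.     2.142]
```

Call:
jog_arm:
  plan:
    - [[0,0,0.02,0,0,0],[0,0,0.04,0,0,0],[0,0,0.045,0,-0.2,0],[0,0,0.04,0,-0.2,0],[0,-0.01,0.025,0,0,0]]

```text
time_s: 30.3
ee_pos: [0.5879, 0.2846, 0.2865]
eef_rot: [0.999, -0.053, 0.002, 0.001]
wrist_force: [0.9, 0.6, -2.4]
finger_gap: 0.645
```

Call:
jog_arm:
  plan:
    - [[0,-0.03,0,0,0,0],[0,-0.045,0,0,0,0],[0,-0.045,0,0,0,0],[0,-0.045,0,0,0,0],[0,-0.045,0,0,0,0]]

```text
time_s: 30.8
ee_pos: [0.5889, 0.0738, 0.2922]
eef_rot: [0.999, -0.048, 0.007, -0.001]
wrist_force: [0.5, -0.6, -0.6]
finger_gap: 0.645
```

```bash
python3 st.py
```

```text
t 30.8 p [0.5889 0.0738 0.2922] zaxis [ 0.0134  0.0022 -0.9999] jaw -5.55 F [ 0.5 -0.6 -0.6] gap 0.645
fix deg [-0.13  0.77  0.  ] q [1.240e-01 2.530e-01 2.000e-01 1.505e+00 1.000e-03 1.792e+00]
```

Call:
jog_arm:
  plan:
    - [[0.001,-0.04,0,0,0.3,0],[0.001,-0.04,0,0,0,0],[0.001,-0.03,0,0,0,0],[0.001,-0.02,0,0,0,0],[0,-0.01,0,0,0,0]]

```text
time_s: 31.3
ee_pos: [0.5914, -0.0769, 0.2928]
eef_rot: [0.999, -0.051, 0.004, -0.001]
wrist_force: [0.9, 1.2, -1.6]
finger_gap: 0.644
```

```bash
python3 st.py
```

```text
t 31.3 p [ 0.5914 -0.0769  0.2928] zaxis [ 8.8e-03  8.0e-04 -1.0e+00] jaw -5.89 F [ 0.9  1.2 -1.6] gap 0.644
fix deg [-0.05  0.51  0.  ] q [-0.13   0.263  0.214  1.514  0.002  1.543]
```

Call:
jog_arm:
  plan:
    - [[0.002,-0.01,0,0,0,0],[0,-0.004,-0.025,0,0,0],[0,0,-0.04,0,0,0],[0,0,-0.035,0,0,0],[0,0,-0.02,0,0,0]]

```text
time_s: 31.8
ee_pos: [0.5959, -0.0915, 0.1734]
eef_rot: [0.999, -0.051, 0.009, -0.001]
wrist_force: [-0.5, -0.6, -1.1]
finger_gap: 0.646
```

```bash
python3 st.py
```

```text
t 31.8 p [ 0.5959 -0.0915  0.1734] zaxis [ 1.840e-02  2.000e-04 -9.998e-01] jaw -5.85 F [-0.5 -0.6 -1.1] gap 0.646
fix deg [-0.01  1.05  0.  ] q [-0.154  0.269 -0.039  1.245  0.003  1.519]
```

Call:
jog_arm:
  plan:
    - [[0,0,-0.01,0,0.5,0],[0,0,-0.01,0,0.1,0],[0,0,-0.007,0,0,0],[0,0,-0.004,0,0,0]]

```text
time_s: 32.2
ee_pos: [0.5958, -0.0895, 0.1392]
eef_rot: [0.999, -0.049, 0.002, -0.001]
wrist_force: [0.0, -0.4, -1.1]
finger_gap: 0.644
```

```bash
python3 st.py
```

```text
t 32.2 p [ 0.5958 -0.0895  0.1392] zaxis [ 0.0042  0.0011 -1.    ] jaw -5.67 F [ 0.  -0.4 -1.1] gap 0.644
fix deg [-0.06  0.24  0.  ] q [-0.15   0.29  -0.087  1.19   0.002  1.52 ]
```

Call:
jog_arm:
  plan:
    - [[-0.001,-0.002,-0.004,0,-0.1,0],[0,0,-0.003,0,0,0],[0,0,-0.002,0,0,0]]

```text
time_s: 32.5
ee_pos: [0.5959, -0.0917, 0.1313]
eef_rot: [0.999, -0.049, 0.005, -0.001]
wrist_force: [0.3, -0.0, -0.6]
finger_gap: 0.642
```

```bash
python3 st.py
```

```text
t 32.5 p [ 0.5959 -0.0917  0.1313] zaxis [ 9.2e-03  6.0e-04 -1.0e+00] jaw -5.65 F [ 0.3 -0.  -0.6] gap 0.642
fix deg [-0.03  0.53  0.  ] q [-0.154  0.29  -0.104  1.168  0.002  1.516]
```

Call:
jog_arm:
  plan:
    - [[-0.001,0,-0.002,0,0,0],[0,0,-0.002,0,0,0]]

```text
time_s: 32.7
ee_pos: [0.5955, -0.092, 0.1302]
eef_rot: [0.999, -0.049, 0.006, -0.0]
wrist_force: [-6.5, 1.6, 15.2]
finger_gap: 0.646
```

```bash
python3 st.py
```

```text
t 32.7 p [ 0.5955 -0.092   0.1302] zaxis [ 1.280e-02 -1.000e-04 -9.999e-01] jaw -5.67 F [-6.5  1.6 15.2] gap 0.646
fix deg [0.   0.74 0.  ] q [-0.154  0.287 -0.111  1.161  0.002  1.516]
```

Contact at the wide jar's own place. Release, lift and go for the round bottle.

Call:
jog_arm:
  plan:
    - [[0,0,0.001,0,0,0],[0,0,0,0,0,0],[0,0,0,0,0,0],[0,0,0,0,0,0]]
  gripper: 0.05

```text
time_s: 33.1
ee_pos: [0.5964, -0.0923, 0.1333]
eef_rot: [0.999, -0.05, 0.008, -0.0]
wrist_force: [-0.6, -0.4, -0.6]
finger_gap: 0.95
```

Call:
jog_arm:
  plan:
    - [[0,0,0.015,0,0,0],[0,0,0.04,0,0.4,0],[0,0,0.045,0,0.2,0],[0,0.02,0.03,0,0,0],[-0.01,0.042,0.01,0,0,0]]

```text
time_s: 33.6
ee_pos: [0.5843, -0.0322, 0.2732]
eef_rot: [0.999, -0.053, -0.001, 0.0]
wrist_force: [0.4, 0.8, -0.7]
finger_gap: 0.95
```

Call:
jog_arm:
  plan:
    - [[-0.012,0.045,0,0,0,0],[-0.012,0.045,0,0,0,0],[-0.012,0.045,0,0,0,0],[-0.012,0.045,0,0,0,0],[-0.012,0.045,0,0,0,0]]
  gripper: 0.3

```text
time_s: 34.1
ee_pos: [0.5235, 0.1989, 0.2764]
eef_rot: [0.998, -0.056, 0.002, -0.001]
wrist_force: [0.8, 0.1, -0.5]
finger_gap: 0.7
```

```bash
python3 st.py; python3 - <<'E'
from h import *
c=cams.read_camera("scene"); cv2.imwrite("pics/e1.png",cv2.resize(c["image"][100:320,130:500],None,fx=2.1,fy=2.1))
E
```

```text
t 34.1 p [0.5235 0.1989 0.2764] zaxis [ 4.9e-03  8.0e-04 -1.0e+00] jaw -6.37 F [ 0.8  0.1 -0.5] gap 0.7
fix deg [-0.05  0.28  0.  ] q [ 3.640e-01  1.910e-01  8.800e-02  1.463e+00 -1.000e-03  2.045e+00]
```

View pics/e1.png

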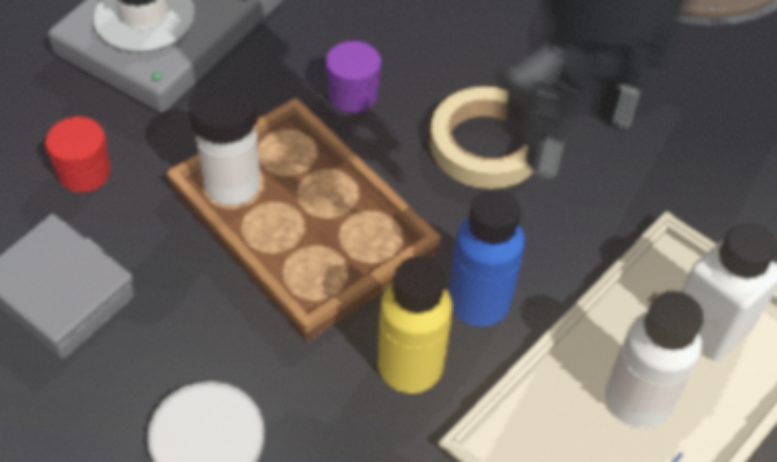

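The wide jar is back on the back-right disc at crop pixel (232,165). Now the round bottle at (655,360).

Call:
jog_arm:
  plan:
    - [[-0.009,0.035,0,0,0,0],[-0.006,0.025,0,0,0,0],[-0.004,0.014,0,0,0,0],[0,0.007,-0.015,0,0,0],[0,0,-0.03,0,0,0]]

```text
time_s: 34.65
ee_pos: [0.5021, 0.2935, 0.2338]
eef_rot: [0.999, -0.05, 0.005, -0.004]
wrist_force: [-0.8, 0.8, 0.3]
finger_gap: 0.703
```

```bash
python3 st.py
```

```text
t 34.65 p [0.5021 0.2935 0.2338] zaxis [ 0.0099  0.0084 -0.9999] jaw -5.69 F [-0.8  0.8  0.3] gap 0.703
fix deg [-0.48  0.57  0.  ] q [5.280e-01 2.240e-01 3.500e-02 1.370e+00 2.000e-03 2.198e+00]
```

Call:
jog_arm:
  plan:
    - [[-0.002,0.003,-0.03,-0.4,0.4,0],[0,0,-0.03,0,0,0],[0,0,-0.012,0,0,0],[0,0,-0.005,0,0,0]]

```text
time_s: 35.05
ee_pos: [0.4994, 0.295, 0.1514]
eef_rot: [0.999, -0.05, 0.0, 0.001]
wrist_force: [0.0, 0.5, -0.7]
finger_gap: 0.703
```

```bash
python3 st.py
```

```text
t 35.05 p [0.4994 0.295  0.1514] zaxis [-0.     -0.0014 -1.    ] jaw -5.73 F [ 0.   0.5 -0.7] gap 0.703
fix deg [ 0.08 -0.    0.  ] q [ 5.340e-01  2.470e-01 -1.150e-01  1.209e+00 -1.000e-03  2.205e+00]
```

Call:
jog_arm:
  plan:
    - [[0.001,0.002,-0.007,0,0,0],[0,0,-0.002,0,0,0]]

```text
time_s: 35.25
ee_pos: [0.5012, 0.2968, 0.1431]
eef_rot: [0.999, -0.05, 0.001, 0.0]
wrist_force: [-0.5, -0.6, -0.1]
finger_gap: 0.697
```

Call:
jog_arm:
  plan:
    - [[0,0,0,0,0,0],[0,0,0,0,0,0],[0,0,0,0,0,0],[0,0,0,0,0,0]]
  gripper: 1
  squeeze: 60

```text
time_s: 35.65
ee_pos: [0.5026, 0.2974, 0.1459]
eef_rot: [0.999, -0.051, 0.002, -0.001]
wrist_force: [0.0, 0.2, -1.8]
finger_gap: 0.418
```

```bash
python3 st.py
```

```text
t 35.65 p [0.5026 0.2974 0.1459] zaxis [ 0.0046  0.0014 -1.    ] jaw -5.81 F [ 0.   0.2 -1.8] gap 0.418
fix deg [-0.08  0.26  0.  ] q [ 5.350e-01  2.530e-01 -1.210e-01  1.193e+00 -1.000e-03  2.207e+00]
```

Call:
jog_arm:
  plan:
    - [[0,0,0.02,0,0,0],[0,0,0.04,0,0,0],[0,0,0.045,0,-0.2,0],[0,0,0.045,0,-0.2,0],[0.004,-0.01,0.025,0,0,0]]

```text
time_s: 36.15
ee_pos: [0.5024, 0.2857, 0.3208]
eef_rot: [0.999, -0.05, 0.001, 0.002]
wrist_force: [0.3, 0.2, -2.3]
finger_gap: 0.422
```

Call:
jog_arm:
  plan:
    - [[0.012,-0.03,0,0,0,0],[0.017,-0.042,0,0,0,0],[0.017,-0.042,0,0,0,0],[0.017,-0.042,0,0,0,0],[0.014,-0.035,0,0,0,0]]

```text
time_s: 36.65
ee_pos: [0.5813, 0.0931, 0.3275]
eef_rot: [0.999, -0.045, 0.006, -0.001]
wrist_force: [0.0, 0.8, -2.0]
finger_gap: 0.419
```

```bash
python3 st.py
```

```text
t 36.65 p [0.5813 0.0931 0.3275] zaxis [ 1.140e-02  5.000e-04 -9.999e-01] jaw -5.17 F [ 0.   0.8 -2. ] gap 0.419
fix deg [-0.03  0.65  0.  ] q [ 1.590e-01  2.570e-01  2.830e-01  1.586e+00 -1.000e-03  1.820e+00]
```

Call:
jog_arm:
  plan:
    - [[0.011,-0.026,0,0,0.3,0],[0.007,-0.015,0,0,0,0],[0.004,-0.007,-0.02,0,0,0],[0.001,0,-0.04,0,0,0],[0,0,-0.035,0,0,0]]

```text
time_s: 37.15
ee_pos: [0.6089, 0.0381, 0.2351]
eef_rot: [0.999, -0.049, 0.008, -0.001]
wrist_force: [0.3, 0.2, -2.5]
finger_gap: 0.414
```

```bash
python3 st.py
```

```text
t 37.15 p [0.6089 0.0381 0.2351] zaxis [ 1.690e-02  8.000e-04 -9.999e-01] jaw -5.59 F [ 0.3  0.2 -2.5] gap 0.414
fix deg [-0.05  0.97  0.  ] q [ 0.063  0.276  0.105  1.383 -0.     1.731]
```

Call:
jog_arm:
  plan:
    - [[-0.001,-0.006,-0.02,0,0.4,0],[0,0,-0.02,0,0.2,0],[0,0,-0.01,0,0,0],[0,0,-0.005,0,0,0]]

```text
time_s: 37.55
ee_pos: [0.6052, 0.0336, 0.1728]
eef_rot: [0.999, -0.048, -0.001, -0.001]
wrist_force: [-0.1, -0.2, -2.0]
finger_gap: 0.419
```

```bash
python3 st.py
```

```text
t 37.55 p [0.6052 0.0336 0.1728] zaxis [-0.0017  0.0014 -1.    ] jaw -5.47 F [-0.1 -0.2 -2. ] gap 0.419
fix deg [-0.08 -0.1  -0.  ] q [ 5.500e-02  2.910e-01 -1.100e-02  1.271e+00  1.000e-03  1.721e+00]
```

Call:
jog_arm:
  plan:
    - [[0.001,-0.001,-0.006,0,-0.3,0],[0.001,0,-0.004,0,0,0],[0,0,-0.003,0,0,0],[0,0,-0.002,0,0,0]]

```text
time_s: 37.95
ee_pos: [0.6086, 0.0335, 0.1592]
eef_rot: [0.999, -0.047, 0.004, -0.001]
wrist_force: [0.0, 0.6, -2.3]
finger_gap: 0.419
```

```bash
python3 st.py
```

```text
t 37.95 p [0.6086 0.0335 0.1592] zaxis [ 0.0079  0.0018 -1.    ] jaw -5.4 F [ 0.   0.6 -2.3] gap 0.419
fix deg [-0.1   0.45  0.  ] q [ 5.400e-02  2.930e-01 -3.800e-02  1.232e+00  1.000e-03  1.719e+00]
```

Call:
jog_arm:
  plan:
    - [[-0.001,-0.001,-0.003,0,0.1,0],[0,0,-0.002,0,0,0]]

```text
time_s: 38.15
ee_pos: [0.6085, 0.033, 0.1576]
eef_rot: [0.999, -0.047, 0.005, -0.002]
wrist_force: [-6.1, 1.5, 13.1]
finger_gap: 0.418
```

```bash
python3 st.py
```

```text
t 38.15 p [0.6085 0.033  0.1576] zaxis [ 0.0107  0.0034 -0.9999] jaw -5.39 F [-6.1  1.5 13.1] gap 0.418
fix deg [-0.2   0.61  0.  ] q [ 0.053  0.291 -0.044  1.225  0.003  1.718]
```

Contact at the round bottle's own place. Release, then the square bottle.

Call:
jog_arm:
  plan:
    - [[0,0,0.001,0,0,0],[0,0,0,0,0,0],[0,0,0,0,0,0],[0,0,0,0,0,0]]
  gripper: 0.2

```text
time_s: 38.55
ee_pos: [0.6096, 0.0329, 0.1609]
eef_rot: [0.999, -0.047, 0.007, -0.002]
wrist_force: [-0.0, -0.3, 0.4]
finger_gap: 0.795
```

Call:
jog_arm:
  plan:
    - [[0,0,0.015,0,0,0],[0,0,0.035,0,0.4,0],[0,0,0.04,0,0,0],[-0.015,0.02,0.02,0,0,0],[-0.024,0.032,0,0,0,0]]

```text
time_s: 39.05
ee_pos: [0.5704, 0.0828, 0.2713]
eef_rot: [0.999, -0.05, 0.001, -0.001]
wrist_force: [1.2, 0.9, -0.8]
finger_gap: 0.796
```

Call:
jog_arm:
  plan:
    - [[-0.027,0.036,0,0,0,0],[-0.027,0.036,0,0,0,0],[-0.027,0.036,0,0,0,0],[-0.025,0.033,0,0,0,0],[-0.02,0.026,0,0,0,0]]

```text
time_s: 39.55
ee_pos: [0.4403, 0.2546, 0.2725]
eef_rot: [0.999, -0.052, 0.003, -0.002]
wrist_force: [0.4, 0.1, 0.2]
finger_gap: 0.8
```

```bash
python3 st.py; python3 - <<'E'
from h import *
c=cams.read_camera("scene"); cv2.imwrite("pics/f1.png",cv2.resize(c["image"][100:320,130:500],None,fx=2.1,fy=2.1))
E
```

```text
t 39.55 p [0.4403 0.2546 0.2725] zaxis [ 0.0065  0.0042 -1.    ] jaw -5.95 F [0.4 0.1 0.2] gap 0.8
fix deg [-0.24  0.37  0.  ] q [ 0.524  0.09  -0.039  1.435  0.     2.199]
```

View pics/f1.png

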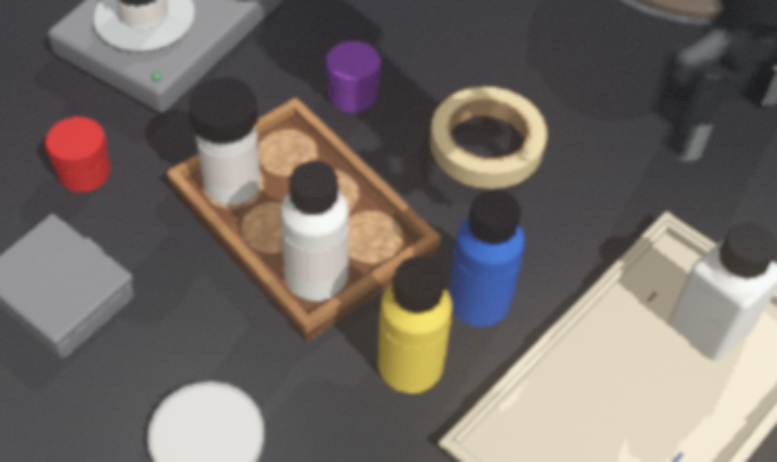

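The round bottle is back on the back-left disc at crop pixel (315,240). Next is the square bottle at (735,295).

Call:
jog_arm:
  plan:
    - [[-0.016,0.021,0,-0.2,0.2,0],[-0.008,0.011,0,0,0,0],[-0.003,0.005,-0.02,0,0,0],[0,0,-0.035,0,0,0],[0,0,-0.03,0,0,0]]

```text
time_s: 40.1
ee_pos: [0.4107, 0.2992, 0.1902]
eef_rot: [0.999, -0.048, 0.005, -0.004]
wrist_force: [0.6, -0.6, 0.1]
finger_gap: 0.802
```

```bash
python3 st.py
```

```text
t 40.1 p [0.4107 0.2992 0.1902] zaxis [ 0.0107  0.0084 -0.9999] jaw -5.49 F [ 0.6 -0.6  0.1] gap 0.802
fix deg [-0.48  0.61  0.  ] q [ 6.290e-01  9.100e-02 -2.170e-01  1.249e+00  1.000e-03  2.296e+00]
```

Call:
jog_arm:
  plan:
    - [[-0.004,0,-0.018,-0.2,0.2,0],[0,0,-0.015,0,0,0],[0,0,-0.008,0,0,0],[0,0,-0.003,0,0,0]]

```text
time_s: 40.5
ee_pos: [0.4057, 0.2971, 0.1402]
eef_rot: [0.999, -0.048, 0.001, -0.0]
wrist_force: [0.7, 0.4, -0.1]
finger_gap: 0.798
```

```bash
python3 st.py
```

```text
t 40.5 p [0.4057 0.2971 0.1402] zaxis [ 2.9e-03  3.0e-04 -1.0e+00] jaw -5.53 F [ 0.7  0.4 -0.1] gap 0.798
fix deg [-0.01  0.17  0.  ] q [ 6.330e-01  1.070e-01 -3.100e-01  1.151e+00 -2.000e-03  2.300e+00]
```

Call:
jog_arm:
  plan:
    - [[0,0.001,-0.006,0,0,0],[0,0,-0.002,0,0,0]]

```text
time_s: 40.7
ee_pos: [0.4064, 0.2983, 0.1325]
eef_rot: [0.999, -0.049, 0.002, -0.001]
wrist_force: [0.3, -0.3, -0.0]
finger_gap: 0.802
```

Call:
jog_arm:
  plan:
    - [[0,0,0,0,0,0],[0,0,0,0,0,0],[0,0,0,0,0,0],[0,0,0,0,0,0],[0,0,0,0,0,0]]
  gripper: 1
  squeeze: 60

```text
time_s: 41.2
ee_pos: [0.4072, 0.2988, 0.1339]
eef_rot: [0.999, -0.049, 0.003, -0.001]
wrist_force: [0.2, 0.0, -1.7]
finger_gap: 0.419
```

```bash
python3 st.py
```

```text
t 41.2 p [0.4072 0.2988 0.1339] zaxis [ 0.0059  0.0022 -1.    ] jaw -5.57 F [ 0.2  0.  -1.7] gap 0.419
fix deg [-0.13  0.34  0.  ] q [ 6.340e-01  1.110e-01 -3.190e-01  1.134e+00 -2.000e-03  2.302e+00]
```

Call:
jog_arm:
  plan:
    - [[0,0,0.02,0,0,0],[0,0,0.045,0,0,0],[0,0,0.048,0,-0.2,0],[0,0,0.045,0,-0.2,0],[0.004,-0.01,0.025,0,0,0]]

```text
time_s: 41.7
ee_pos: [0.407, 0.2862, 0.3168]
eef_rot: [0.999, -0.048, 0.002, 0.003]
wrist_force: [1.4, 1.3, -2.0]
finger_gap: 0.424
```

Call:
jog_arm:
  plan:
    - [[0.012,-0.03,0,0,0,0],[0.017,-0.042,0,0,0,0],[0.017,-0.042,0,0,0,0],[0.017,-0.042,0,0,0,0],[0.017,-0.042,0,0,0,0]]

```text
time_s: 42.2
ee_pos: [0.4893, 0.0864, 0.3223]
eef_rot: [0.999, -0.043, 0.006, -0.0]
wrist_force: [0.5, 0.2, -1.8]
finger_gap: 0.421
```

```bash
python3 st.py
```

```text
t 42.2 p [0.4893 0.0864 0.3223] zaxis [ 1.180e-02 -1.000e-04 -9.999e-01] jaw -4.89 F [ 0.5  0.2 -1.8] gap 0.421
fix deg [0.01 0.67 0.  ] q [ 0.176  0.074  0.053  1.539 -0.002  1.832]
```

Call:
jog_arm:
  plan:
    - [[0.016,-0.036,0,0,0.3,0],[0.013,-0.029,0,0,0,0],[0.008,-0.018,0,0,0,0],[0.004,-0.009,0,0,0,0],[0,0,0,0,0,0]]

```text
time_s: 42.7
ee_pos: [0.5325, -0.0152, 0.3208]
eef_rot: [0.999, -0.047, 0.002, 0.001]
wrist_force: [-0.3, -0.3, -2.1]
finger_gap: 0.416
```

```bash
python3 st.py
```

```text
t 42.7 p [ 0.5325 -0.0152  0.3208] zaxis [ 0.0048 -0.0013 -1.    ] jaw -5.36 F [-0.3 -0.3 -2.1] gap 0.416
fix deg [0.07 0.27 0.  ] q [-2.800e-02  1.480e-01  1.340e-01  1.552e+00 -1.000e-03  1.636e+00]
```

Call:
jog_arm:
  plan:
    - [[0.005,-0.008,-0.015,0,0,0],[0,0,-0.035,0,0,0],[0,0,-0.04,0,0,0],[0,0,-0.03,0,0.2,0],[0,0,-0.015,0,0.2,0]]

```text
time_s: 43.2
ee_pos: [0.537, -0.0182, 0.1849]
eef_rot: [0.999, -0.044, 0.002, -0.001]
wrist_force: [0.6, 0.4, -2.7]
finger_gap: 0.416
```

```bash
python3 st.py; python3 - <<'E'
from h import *
c=cams.read_camera("scene"); cv2.imwrite("pics/f2.png",cv2.resize(c["image"][80:270,190:380],None,fx=3,fy=3))
E
```

```text
t 43.2 p [ 0.537  -0.0182  0.1849] zaxis [ 4.5e-03  9.0e-04 -1.0e+00] jaw -5.07 F [ 0.6  0.4 -2.7] gap 0.416
fix deg [-0.05  0.26  0.  ] q [-3.400e-02  1.540e-01 -1.570e-01  1.256e+00  1.000e-03  1.625e+00]
```

View pics/f2.png

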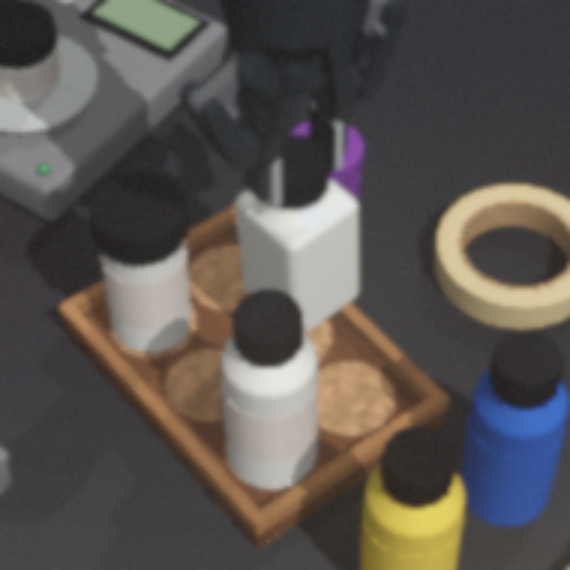

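The square bottle is over the front-middle disc at crop pixel (300,260). It has 38 mm to go and y needs -6 mm.

Call:
jog_arm:
  plan:
    - [[0.001,-0.005,-0.012,0,0,-0.6],[0,-0.001,-0.01,0,0,0],[0,0,-0.007,0,0,0],[0,0,-0.004,0,0,0]]

```text
time_s: 43.65
ee_pos: [0.5376, -0.0221, 0.1497]
eef_rot: [0.999, -0.048, 0.002, -0.001]
wrist_force: [0.2, 0.1, -1.9]
finger_gap: 0.424
```

```bash
python3 st.py
```

```text
t 43.65 p [ 0.5376 -0.0221  0.1497] zaxis [ 0.0038  0.0016 -1.    ] jaw -5.52 F [ 0.2  0.1 -1.9] gap 0.424
fix deg [-0.09  0.22  0.  ] q [-0.042  0.167 -0.219  1.181  0.002  1.625]
```

Call:
jog_arm:
  plan:
    - [[0.001,-0.002,-0.003,0,0,0],[0,0,-0.002,0,0,0],[0,0,-0.001,0,0,0]]

```text
time_s: 43.95
ee_pos: [0.5395, -0.0242, 0.1468]
eef_rot: [0.999, -0.048, 0.004, -0.001]
wrist_force: [0.2, -0.5, -1.4]
finger_gap: 0.421
```

```bash
python3 st.py
```

```text
t 43.95 p [ 0.5395 -0.0242  0.1468] zaxis [ 0.0078  0.0018 -1.    ] jaw -5.53 F [ 0.2 -0.5 -1.4] gap 0.421
fix deg [-0.1   0.45  0.  ] q [-0.046  0.169 -0.224  1.171  0.002  1.621]
```

Call:
jog_arm:
  plan:
    - [[0,0,-0.003,0,0,0],[0,0,-0.001,0,0,0]]

```text
time_s: 44.15
ee_pos: [0.5404, -0.0245, 0.1468]
eef_rot: [0.999, -0.048, 0.006, -0.001]
wrist_force: [-0.5, 0.3, -2.2]
finger_gap: 0.417
```

```bash
python3 st.py
```

```text
t 44.15 p [ 0.5404 -0.0245  0.1468] zaxis [ 0.0127  0.0018 -0.9999] jaw -5.55 F [-0.5  0.3 -2.2] gap 0.417
fix deg [-0.1   0.73  0.  ] q [-0.046  0.167 -0.226  1.166  0.002  1.621]
```

Call:
jog_arm:
  plan:
    - [[-0.001,0,-0.004,0,0.3,0],[0,0,-0.002,0,0,0]]

```text
time_s: 44.35
ee_pos: [0.541, -0.0245, 0.1465]
eef_rot: [0.999, -0.048, 0.007, -0.001]
wrist_force: [-6.2, -0.1, 8.4]
finger_gap: 0.421
```

```bash
python3 st.py
```

```text
t 44.35 p [ 0.541  -0.0245  0.1465] zaxis [ 0.0148  0.002  -0.9999] jaw -5.56 F [-6.2 -0.1  8.4] gap 0.421
fix deg [-0.12  0.85  0.  ] q [-0.047  0.166 -0.227  1.163  0.003  1.621]
```

Contact. Release, lift and back off so both views are clear.

Call:
jog_arm:
  plan:
    - [[0,0,0.001,0,0,0],[0,0,0,0,0,0],[0,0,0,0,0,0],[0,0,0,0,0,0]]
  gripper: 0.2

```text
time_s: 44.75
ee_pos: [0.5423, -0.0249, 0.1483]
eef_rot: [0.999, -0.049, 0.009, -0.001]
wrist_force: [0.1, -0.6, 0.4]
finger_gap: 0.8
```

Call:
jog_arm:
  plan:
    - [[0,0,0.015,0,0,0],[0,0,0.04,0,0.3,0],[0,0,0.045,0,0,0],[-0.01,0.03,0.03,0,0,0],[-0.02,0.04,0,0,0,0]]

```text
time_s: 45.25
ee_pos: [0.5116, 0.0434, 0.2781]
eef_rot: [0.999, -0.052, 0.003, -0.001]
wrist_force: [2.0, 1.4, 0.3]
finger_gap: 0.801
```

Call:
jog_arm:
  plan:
    - [[-0.025,0.04,0,0,0,0],[-0.025,0.04,0,0,0,0],[-0.025,0.04,0,0,0,0],[-0.025,0.04,0,0,0,0],[-0.025,0.04,0,0,0,0]]

```text
time_s: 45.75
ee_pos: [0.3835, 0.2493, 0.2785]
eef_rot: [0.998, -0.055, 0.004, -0.002]
wrist_force: [0.8, 0.6, -0.4]
finger_gap: 0.797
```

Call:
jog_arm:
  plan:
    - [[-0.025,0.04,0,0,0,0],[-0.02,0.03,0,0,0,0],[-0.01,0.01,0,0,0,0],[0,0,0,0,0,0],[0,0,0,0,0,0]]

```text
time_s: 46.25
ee_pos: [0.3227, 0.3366, 0.2772]
eef_rot: [0.999, -0.05, 0.004, -0.002]
wrist_force: [-0.8, -0.2, -0.6]
finger_gap: 0.798
```

```bash
python3 st.py; python3 - <<'E'
from h import *
c=cams.read_camera("scene"); cv2.imwrite("pics/g1.png",c["image"])
c=cams.read_camera("top"); i=c["image"]; cv2.imwrite("pics/g2.png",cv2.resize(i[150:250,230:470],None,fx=3.3,fy=3.3,interpolation=cv2.INTER_CUBIC))
C=np.array([.5694,-.027]); a=np.radians(-6.05); M=np.array([[np.cos(a),-np.sin(a)],[np.sin(a),np.cos(a)]])
for n,l,h in (("round",(31,62),.152),("wide",(31,-62),.130),("sq",(-31,0),.142)):
    q=C+M@np.array(l)/1000; print(n,(proj(c,[*q,h])[0]+.35-(230,150))*3.3)
print("jar",(proj(c,[.528,-.2975,.1])[0]+.35-(230,150))*3.3)
E
```

```text
t 46.25 p [0.3227 0.3366 0.2772] zaxis [ 0.0078  0.0031 -1.    ] jaw -5.75 F [-0.8 -0.2 -0.6] gap 0.798
fix deg [-0.18  0.45  0.  ] q [ 0.809  0.01  -0.112  1.441 -0.004  2.48 ]
round [138.26581427  74.21790383]
wide [328.85276845 101.04133895]
sq [224.24481471 182.0057044 ]
jar [638.02923596 207.53987971]
```

View pics/g1.png

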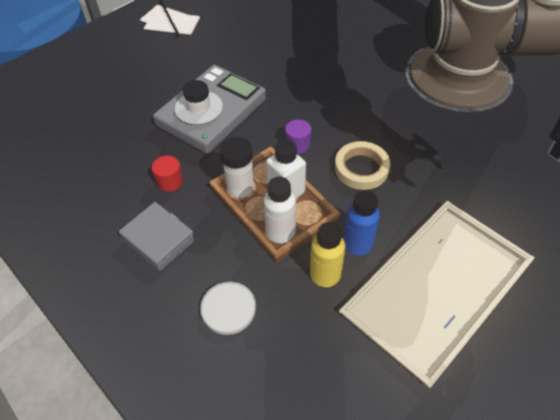

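View pics/g2.png

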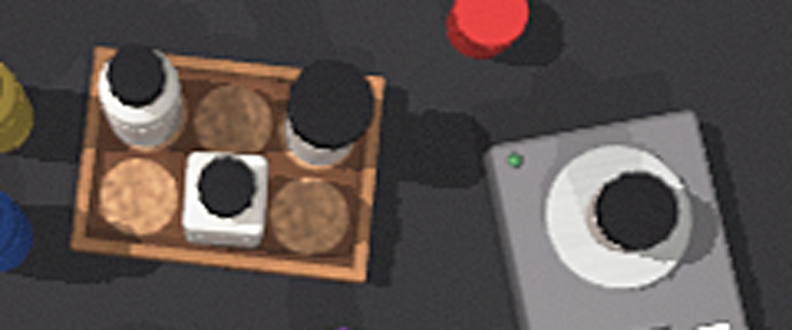

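All containers are back to within about 1.5 px of their starting pixels. In the full scene picture the wide jar is at (238,170), the square bottle at (287,175), the round bottle at (280,212) and the small jar at (198,97) on the pan. The bystanders have not moved.

```bash
python3 -c "
from plant import order
print(order.finish_job())"
```

```text
the job is handed in; nothing more can be done
None
```

The job is done and handed in, at about 46 s of the 131 s allowed.

I moved the square bottle, the round bottle and the wide jar one after another by their caps onto the tray. I then set the small jar on the balance pan and returned the wide jar, round bottle and square bottle to their own discs. Each was lowered until the wrist felt contact before I released it, with contact forces of at most about 25 N.

**Last checks:**
- **Stand:** In the top view the three caps are within about 1.5 px, or 2–3 mm, of where they started. The disc-based prediction for the square bottle's cap was off by up to about 1.8 px.
- **Balance:** The small jar stands about 3 mm from the middle of the pan.
- **Bystanders:** The tape, Petri dish, slide box and coloured look-alikes look unmoved, and the gripper is clear of everything.

**Deviations:** On the first grasp of the square bottle, the closing jaws nudged it a few millimetres on its disc. The top camera and the arm's own readings also disagreed by about 4–6 mm in y over the tray. I relied on the arm's readings there, and the regrasps worked.

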